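# Load a T-bracket on the tilted vacuum fixture

### The job

Fit the yellow T-bracket foot down on the sloping fixture, feeling lightly over the two brass studs until both its holes drop over them and its foot lies flush on the face, and let go of it. Then turn the red cock handle until it is fully open against its stop, in line with the pipe. Do not press the bracket hard on the fixture, and leave the other loose things where they are.

Things in the scene. Friction and masses are not known exactly. Their poses are not given: they have to be found in the camera images.
- bracket_mid (a point): Yellow T-bracket, about 250 g, foot down: foot 60 (x) x 110 (y) x 6 mm, upright web 10 mm thick (x), 50 mm long (y), 6 to 50 mm above the underside. This point: mid-web, 25 mm above the underside. x across the web, y along web and foot, z up from the foot. Starts flat on the bench. Pinch the web across its thickness, fingertips clear of the foot.
- bracket: The same bracket, origin at the centre of its foot's underside, same axes. Two through holes, 12 mm across, at x = 0, y = +40 and -40 mm. A half turn about z gives the same shape.
- seat: Fixed sloping steel face of the fixture, 130 mm (x, up the slope) by 190 mm (y, level), 30 degrees from level, low edge nearest the robot, within about 25 degrees. Origin on the face midway between the studs, 85 mm above the bench; z points square out of it. When home, the bracket's foot lies on the face and bracket_mid is 25 mm out along z; on the stud ends it is 37 mm out.
- stud_left (a point): Tip of the left (+y) of two brass studs standing square out of the sloping face at x = 0, y = +40 and -40 mm of the seat: 10 mm across, 12 mm tall, the last 4 mm tapering to 5 mm.
- stud_right (a point): Tip of the right (-y) stud, like the left one.
- cock (a joint): Quarter-turn red handle of the cock on the copper pipe left (+y) of the fixture, rad: 0 = shut, handle across the pipe, pointing to the robot's side; 1.571 = fully open against a hard stop, handle in line with the pipe, pointing away from the slope. Opens clockwise seen from above. Stays where left, friction 0.15 N m. Starts at 0 to 0.3.
- cock_axis (a point): Point on the cock's vertical turning axis at handle height, 80 mm above the bench. Fixed, 190 mm to the left (+y) of the seat's origin. z up, y along the pipe away from the slope, x level, towards the rising side of the slope. The shut handle points to -x, the open one to +y.
- cock_grip (a point): Middle of the red grip, 65 mm from the turning axis. Grip 16 mm wide, 10 mm tall, reaching 40 to 95 mm from the axis, about 75 mm of free air beneath. Turns with the handle; its -x axis points along the handle from the axis to the free end.
- spare_mid (a point): the grey T-bracket (same outline as the yellow one but four holes, does not fit the studs); bystander; point 25 mm above its underside
- brush: bystander: chip brush lying on the bench, origin at its underside
- screwdriver: bystander: screwdriver lying on the bench
- clear_box: bystander: closed white plastic box, 77 x 57 x 36 mm, origin at centre of underside
- oil: bystander: white oil bottle with red cap, 48 mm across, 110 mm tall, origin at centre of underside
- spanner: bystander: spanner lying on the bench
- parallel: bystander: steel bar 25 x 130 x 20 mm, origin at centre of underside
Things that resemble listed ones, but are neither listed nor needed, are in the scene too. Of the things that look like the bracket, take the one that is farthest to the robot's left at the start.

How it is judged:
By the outcome, as a careful person would: the job done as asked, in the order asked, and still so for the second after the job is handed in, with the robot touching nothing.
It also fails if it takes over 58 s, if anything falls off the work surface, if the arm or the gripper's body presses on something with over 40 N, if the wrist force passes 120 N, or if a joint passes its speed limit or range.

### The arm

A 6-joint arm with a two-finger parallel gripper is mounted at the origin on the work surface. World frame = base frame: x ahead of the robot, y to its left, z up, the work surface at z = 0. Lengths are in mm, angles in rad, forces in N, time in s.
With the tool pointing down it reaches from about 250 to 800 mm from the base axis. Payload 8.5 kg.
Tool frame: the origin (TCP) lies midway between the tips of the shut fingers; the grasp point (between the pads) lies 19 mm behind it; y points along the fingers, z is the direction in which the jaws open and shut, and the axes are right-handed (so a half turn about y gives the same grasp; the last joint's range is limited). The gripper opens to 85 mm and grips with 20 to 120 N. Pads are 22 mm wide; open, the fingers measure 114 mm over their backs; the gripper's body (76 mm by 85 mm) begins 54 mm behind the grasp point. The pads swing forward as they close: fully open they stand 13 mm farther back than shut.
Start: joints at [0, 0.238, -0.013, 1.319, 0, 1.571], TCP at [524.952, -0, 194.376] pointing down, gripper open.
Joint ranges: [-2.66, 2.66], [-1.03, 1.9], [-1.14, 1.46], [-1.82, 2.27], [-1.45, 1.34], [-3.14, 3.14]. Speed limits (rad/s): [2.22, 2.22, 2.79, 3.14, 3.14, 3.14].

### API

Orientations are given as a rotation vector (axis times angle).
In Python, from plant import bot gives the robot as it stands.
- The arm moves only by the tool servo_tool, never from a script. Its arguments are lists of equal length, an entry for each row: "jaw": the closure, from 0 (fully open) to 1 (shut); "translation": the shift along the tool's x, y, z in m, a list of three; "dr": the turn, a rotation vector about the tool's x, y, z in rad, a list of three. In form: {"jaw": [jaw, ...], "translation": [[dx, dy, dz], ...], "dr": [[rx, ry, rz], ...]}. A call has exactly 8 rows; each row shifts and turns the pose as measured when the row begins, along the tool's axes as they then stand; what a row does not reach is not made up. A row lasts 1/8 s, in which the tool goes at most 62.5 mm and 10.7 degrees, less where a joint would pass 70% of its speed; a pose out of reach is approached as far as the arm can. A call with a gripper value outside its range is refused whole. The fingers move at their own pace and stop on an object; the grip force is fixed at half the most. Time passes only in rows, so rows that do not move let the fingers close, or fill a call up. It gives the time, the measured TCP pose, the force and the opening at its end, in the units of the state.
- bot.get_obs(): the state, without advancing time (a new reading comes with each control period).
- bot.capture(name): name is "scene" or "side" or "wrist"; returns a dict with "img" (480x640x3 uint8, red, green, blue), "fx", "fy", "cx", "cy" (pixels), "k1" (the pictures are not rectified: a ray, as slopes to the right and down, at radius r is drawn at 1 + k1 r^2 times it, then the intrinsics apply), "eye" and "attitude" of the camera in the world. Camera axes: x right, y down, z forward; pixel columns grow to the right and rows downward; lengths in mm; the calibration is good to about 2 mm. A picture is of the moment at which its call begins. There is no depth.
- bot.sign_off(): hands the job in, once; it reports no verdict.
The state is a dict: "clock": time; "joints": joint angles; "joint_velocities": joint speeds; "effort": joint torques, N m; "tcp_pos": TCP position; "ee_rot": TCP orientation; "contact_force": force on the tool from outside, world axes, zero at the start; "ft_torque": the same for the moment, N m; "gripper_width": finger opening in mm.
Only numpy, scipy, OpenCV 4.12 (cv2) and the standard library are available. Lean on these libraries where they do the work, as an engineer would, in place of code of your own. Each camera call takes 0.05 s, during which the arm holds its last target.

## Working session

There is one attempt and no reset: what is moved stays moved. The work goes in short steps, Python scripts to look and compute and a tool call to move; the robot and the scene stay as the last step left them, time stands still between calls to the robot, and variables do not carry over. Pictures are saved under pics/ and viewed, and the job is handed in when it is done.

Besides the shell and the picture viewer there is one more tool, called in YAML: its name, and indented under it one key for each argument. servo_tool: Moves the arm, as the interface text tells. Its arguments: {"type":"object","properties":{"jaw":{"type":"array","items":{"type":"number"}},"translation":{"type":"array","items":{"type":"array","items":{"type":"number"}}},"dr":{"type":"array","items":{"type":"array","items":{"type":"number"}}}},"required":["jaw","translation","dr"]}

```bash
ls; mkdir -p pics
python3 - <<'E'
from plant import bot
import cv2
o=bot.get_obs();print(o)
for n in ("scene","side","wrist"):
    c=bot.capture(n); cv2.imwrite(f"pics/{n}0.png",cv2.cvtColor(c["img"],cv2.COLOR_RGB2BGR))
    print(n,{k:v for k,v in c.items() if k!="img"})
E
```

```text
pics
{'clock': 0.0, 'joints': array([-4.23713909e-05,  2.38794969e-01, -1.42700463e-02,  1.31919491e+00,
        2.59051143e-05,  1.57081134e+00]), 'joint_velocities': array([-0.00041522, -0.00035804, -0.00079393,  0.00159174,  0.00151727,
       -0.0024367 ]), 'effort': array([ 1.29771975e-03, -5.38790166e+01,  3.46437156e+01,  1.83730113e-02,
        1.69192181e-04,  6.54446694e-05]), 'tcp_pos': array([ 5.24524590e+02, -1.33212487e-02,  1.93764073e+02]), 'ee_rot': array([-1.21023106,  1.21033184, -1.20853041]), 'contact_force': array([ 0.39851588,  1.19652328, -0.13386713]), 'ft_torque': array([-0.00138953,  0.04508315,  0.07127135]), 'gripper_width': 85.499324252025}
scene {'fx': 625.2063629734563, 'fy': 625.2063629734563, 'cx': 324.5713875617049, 'cy': 236.3559358112975, 'k1': -0.14035205664355788, 'eye': array([ 940.35849524,  565.21125166, 1075.89136709]), 'attitude': array([-0.92675384, -2.7052101 ,  0.7963184 ])}
side {'fx': 462.9932930254471, 'fy': 462.9932930254471, 'cx': 318.70903473067864, 'cy': 235.0649545289686, 'k1': -0.03465247183280425, 'eye': array([ 386.55235507, -868.02449566,  771.76371115]), 'attitude': array([-2.20394852,  0.16891343, -0.1149552 ])}
wrist {'fx': 428.4767940668036, 'fy': 428.4767940668036, 'cx': 319.6597834688261, 'cy': 241.16152679120978, 'k1': 0.012022823655165627, 'eye': array([525.04122152,  70.98191102, 372.62364297]), 'attitude': array([ 2.85910260e+00, -2.03887920e-04, -9.71589524e-04])}
```

View pics/scene0.png

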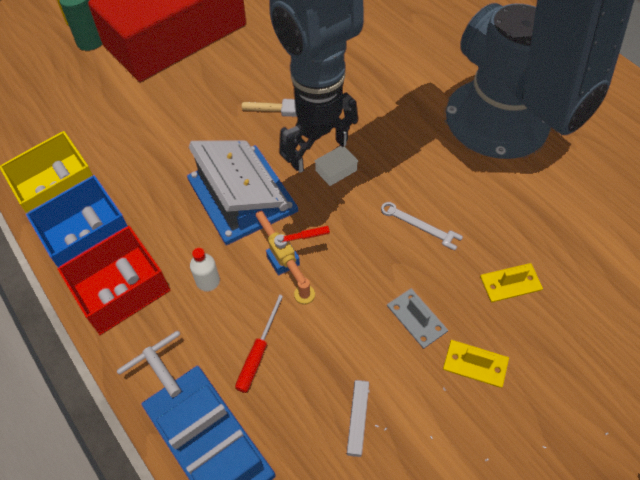

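View pics/side0.png

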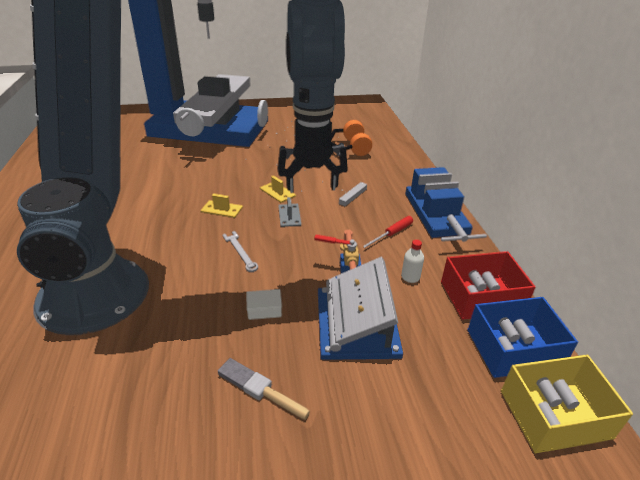

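View pics/wrist0.png

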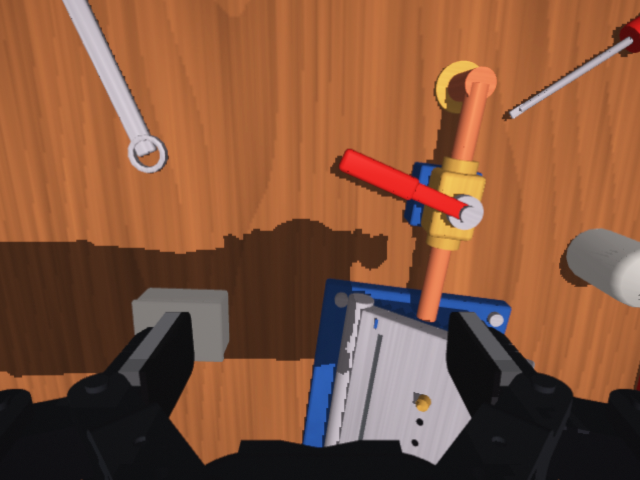

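```bash
cat > h.py <<'E'
import numpy as np, cv2
from scipy.spatial.transform import Rotation as R
def ray(c,uv):
    K=np.array([[c["fx"],0,c["cx"]],[0,c["fy"],c["cy"]],[0,0,1.]])
    n=cv2.undistortPoints(np.array([[uv]],float),K,np.array([c["k1"],0,0,0.]))[0,0]
    d=R.from_rotvec(c["attitude"]).apply([n[0],n[1],1.]); return np.array(c["eye"]),d/np.linalg.norm(d)
def plane(c,uv,z):
    e,d=ray(c,uv); return e+d*(z-e[2])/d[2]
def proj(c,p):
    q=R.from_rotvec(c["attitude"]).inv().apply(np.array(p)-c["eye"]); x,y=q[:2]/q[2]; s=1+c["k1"]*(x*x+y*y)
    return np.array([c["cx"]+c["fx"]*x*s,c["cy"]+c["fy"]*y*s])
def tri(*cu):
    A=np.zeros((3,3));b=np.zeros(3);L=[ray(*x) for x in cu]
    for e,d in L:
        P=np.eye(3)-np.outer(d,d);A+=P;b+=P@e
    p=np.linalg.solve(A,b)
    return p,[np.linalg.norm(np.cross(p-e,d)) for e,d in L]
def yellow(img):
    h=cv2.cvtColor(img,cv2.COLOR_RGB2HSV); return h
def save(name,img,box=None,k=1):
    if box: x0,y0,x1,y1=box; img=img[y0:y1,x0:x1]
    img=cv2.resize(img,None,fx=k,fy=k,interpolation=cv2.INTER_CUBIC)
    cv2.imwrite(name,cv2.cvtColor(img,cv2.COLOR_RGB2BGR))
E
python3 - <<'E'
from h import *
import pickle
from plant import bot
C={n:bot.capture(n) for n in("scene","side","wrist")}
pickle.dump(C,open("c0.pkl","wb"))
save("pics/a.png",C["scene"]["img"],(430,250,560,400),4)
save("pics/b.png",C["scene"]["img"],(180,130,340,310),3.3)
save("pics/s.png",C["side"]["img"],(190,160,420,360),3.4)
for n,r in (("scene",(430,250,560,400)),("side",(195,170,300,220))):
    h=cv2.cvtColor(C[n]["img"],cv2.COLOR_RGB2HSV); m=cv2.inRange(h,(22,150,60),(34,255,255))
    k=np.zeros_like(m);k[r[1]:r[3],r[0]:r[2]]=1;m=m*k
    for c in cv2.findContours(m,0,2)[0]:
        if cv2.contourArea(c)<80: continue
        print(n,cv2.contourArea(c),cv2.minAreaRect(c)); 
        ap=cv2.approxPolyDP(c,4,True)[:,0]; print([(tuple(p),plane(C[n],p,6).round(0)[:2]) for p in ap])
E
```

```text
scene 1852.0 ((476.0927429199219, 363.2012023925781), (63.00129318237305, 31.48417854309082), 17.2414608001709)
[((np.int32(450), np.int32(341)), array([487., 342.])), ((np.int32(443), np.int32(369)), array([535., 374.])), ((np.int32(502), np.int32(386)), array([474., 464.])), ((np.int32(508), np.int32(357)), array([425., 432.]))]
scene 1480.5 ((511.11517333984375, 281.971923828125), (29.335172653198242, 57.627742767333984), 76.29303741455078)
[((np.int32(531), np.int32(264)), array([244., 323.])), ((np.int32(482), np.int32(274)), array([339., 278.])), ((np.int32(490), np.int32(300)), array([368., 328.])), ((np.int32(541), np.int32(289)), array([271., 374.]))]
side 173.0 ((221.41998291015625, 208.05999755859375), (38.18376922607422, 11.030866622924805), 8.130102157592773)
[((np.int32(202), np.int32(209)), array([247., 326.])), ((np.int32(234), np.int32(215)), array([341., 281.])), ((np.int32(241), np.int32(206)), array([363., 327.])), ((np.int32(230), np.int32(204)), array([330., 342.])), ((np.int32(225), np.int32(212)), array([315., 300.])), ((np.int32(214), np.int32(210)), array([283., 315.])), ((np.int32(209), np.int32(201)), array([267., 368.]))]
side 109.5 ((277.0, 190.5), (30.508512496948242, 12.480754852294922), 33.690067291259766)
[((np.int32(261), np.int32(187)), array([430., 431.])), ((np.int32(281), np.int32(200)), array([486., 345.])), ((np.int32(284), np.int32(194)), array([499., 379.])), ((np.int32(293), np.int32(194)), array([527., 375.])), ((np.int32(284), np.int32(188)), array([502., 416.])), ((np.int32(279), np.int32(196)), array([482., 369.])), ((np.int32(271), np.int32(190)), array([460., 408.])), ((np.int32(275), np.int32(186)), array([475., 432.]))]
```

```bash
echo
```

```text
(no output)
```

View crops.

View pics/a.png

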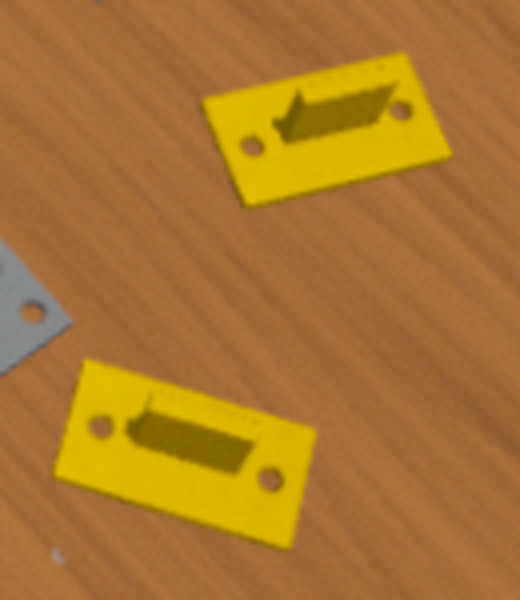

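View pics/b.png

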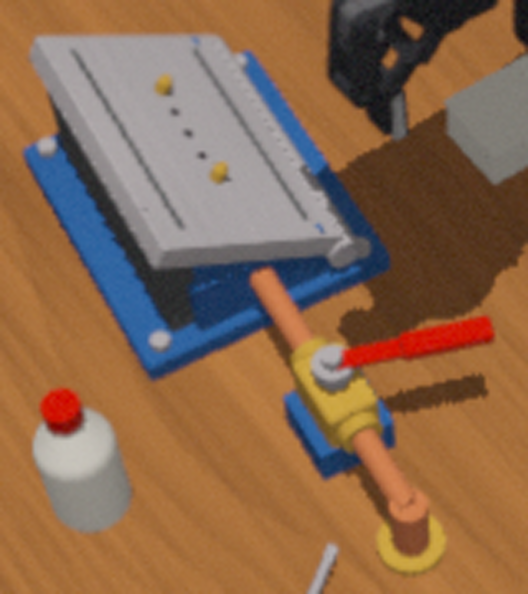

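View pics/s.png

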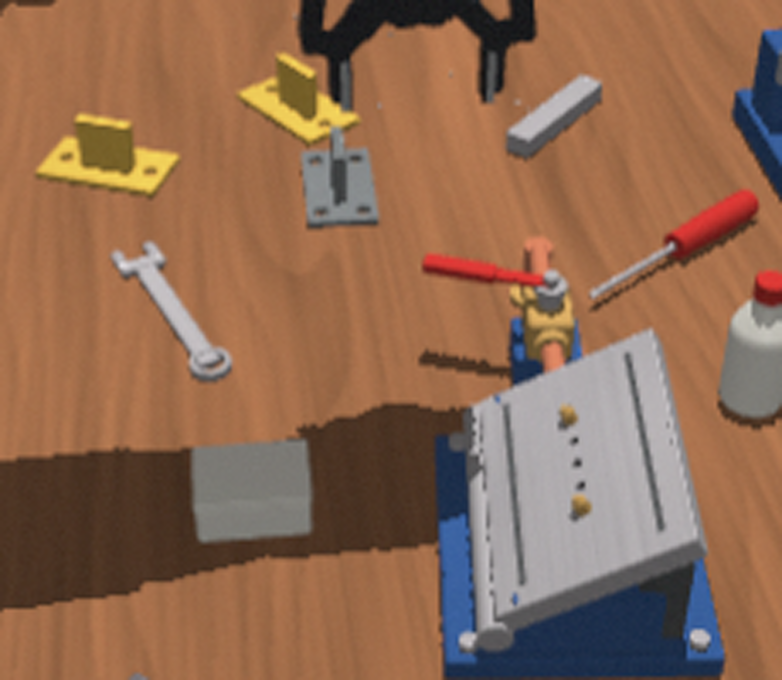

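Run:
```python
from h import *
import pickle
C=pickle.load(open("c0.pkl","rb"))
P={}
for n,r in (("scene",(215,145,260,195)),("side",(340,270,375,320)),("wrist",(400,380,450,420))):
    h=cv2.cvtColor(C[n]["img"],cv2.COLOR_RGB2HSV); m=cv2.inRange(h,(14,110,70),(30,255,255))
    k=np.zeros_like(m);k[r[1]:r[3],r[0]:r[2]]=1;m=m*k
    _,_,st,ce=cv2.connectedComponentsWithStats(m)
    P[n]=[(s.tolist(),c) for s,c in zip(st[1:],ce[1:]) if s[4]>5]; print(n,[(s,c.round(1)) for s,c in P[n]])
sc=sorted([c for _,c in P["scene"]],key=lambda c:c[1]); sd=sorted([c for _,c in P["side"]],key=lambda c:-c[1])
right,rr=tri((C["scene"],sc[0]),(C["side"],sd[0])); left,rl=tri((C["scene"],sc[1]),(C["side"],sd[1]))
print(right,rr,left,rl,np.linalg.norm(left-right))
if P["wrist"]: print(tri((C["scene"],sc[1]),(C["side"],sd[1]),(C["wrist"],P["wrist"][0][1])))
d=left-right; print("yaw of y axis minus 90",np.degrees(np.arctan2(-d[0],d[1])))
# red handle
for n,r in (("scene",(265,215,335,255)),("side",(300,225,365,250)),("wrist",(330,140,480,225))):
    h=cv2.cvtColor(C[n]["img"],cv2.COLOR_RGB2HSV); m=cv2.inRange(h,(0,170,70),(6,255,255))|cv2.inRange(h,(174,170,70),(180,255,255))
    k=np.zeros_like(m);k[r[1]:r[3],r[0]:r[2]]=1;m=m*k
    ys,xs=np.nonzero(m); print(n,len(xs)); rect=cv2.minAreaRect(np.stack([xs,ys],1).astype(np.float32)); bp=cv2.boxPoints(rect)
    print([plane(C[n],p,80).round(1)[:2] for p in bp], bp.round(0).tolist())
```

```text
scene [([227, 153, 5, 6, 20], array([229.2, 155.4])), ([244, 179, 5, 6, 21], array([246.1, 181.8]))]
side [([355, 280, 4, 4, 13], array([356.6, 281.5])), ([359, 306, 5, 5, 18], array([360.6, 308.1]))]
wrist [([415, 395, 15, 16, 181], array([422.3, 402.5]))]
[ 595.46009284 -219.23585155   87.95239421] [np.float64(0.5001466599038058), np.float64(0.5001466599035889)] [ 605.88204082 -139.56420742   88.56766423] [np.float64(0.3169540260346774), np.float64(0.31695402603450024)] 80.35276245610044
(array([ 605.26610604, -140.34813849,   88.85499755]), [np.float64(0.9105931636016594), np.float64(0.7765975717102985), np.float64(1.2229755999819256)])
yaw of y axis minus 90 -7.452616540689867
scene 325
[array([616.5,   1. ]), array([537.5,  39. ]), array([546.6,  55.3]), array([624.9,  17.5])] [[283.0, 233.0], [328.0, 225.0], [329.0, 233.0], [284.0, 242.0]]
side 165
[array([538.4,  35.8]), array([544.1,  57.6]), array([626.5,  21.8]), array([619.6,   0.8])] [[314.0, 239.0], [315.0, 234.0], [350.0, 240.0], [349.0, 245.0]]
wrist 2828
[array([535.9,  37. ]), array([542.5,  52. ]), array([627. ,  15.3]), array([621.5,  -0.8])] [[336.0, 169.0], [346.0, 146.0], [467.0, 200.0], [457.0, 223.0]]
```

```bash
cat >> h.py <<'E'
from scipy.spatial.transform import Slerp
def plan(o,tp,tR,n,jaw=0.,arc=None):
    """rows in tool axes from pose in o to (tp,tR), n rows, padded to 8"""
    p0=np.array(o["tcp_pos"]);R0=R.from_rotvec(o["ee_rot"])
    S=Slerp([0,1],R.concatenate([R0,tR])); s=np.linspace(0,1,n+1)
    T=[];D=[]
    for a,b in zip(s[:-1],s[1:]):
        Ra=S(a);T.append((Ra.inv().apply((np.array(tp)-p0)*(b-a))/1000).round(4).tolist())
        D.append((Ra.inv()*S(b)).as_rotvec().round(3).tolist())
    while len(T)<8:T.append([0,0,0]);D.append([0,0,0])
    print('jaw',[jaw]*8);print('translation',T);print('dr',D)
    print("dist",np.linalg.norm(np.array(tp)-p0).round(1),"turn",np.degrees((R0.inv()*tR).magnitude()).round(1))
def frame(y,z):
    y=np.array(y,float);z=np.array(z,float);y/=np.linalg.norm(y);z-=y*(z@y);z/=np.linalg.norm(z)
    return R.from_matrix(np.stack([np.cross(y,z),y,z],1))
E
python3 - <<'E'
from h import *
from plant import bot
import pickle
C=pickle.load(open("c0.pkl","rb"))
for p in [(388,315),(417,290),(447,328),(420,346)]: print("grey",plane(C["scene"],p,6).round(0))
o=bot.get_obs();print(R.from_rotvec(o["ee_rot"]).as_matrix().round(3))
zs=R.from_rotvec(o["ee_rot"]).as_matrix()[:,2]
bx=np.array([.83,.56,0]); 
if bx@zs<0: bx=-bx
plan(o,[480,403,150],frame([0,0,-1],bx),8)
E
```

```text
grey [543. 230.   6.]
grey [464. 224.   6.]
grey [474. 319.   6.]
grey [538. 314.   6.]
[[-0.    -0.001  1.   ]
 [-1.     0.    -0.   ]
 [-0.    -1.    -0.001]]
jaw [0.0, 0.0, 0.0, 0.0, 0.0, 0.0, 0.0, 0.0]
translation [[-0.0504, 0.0055, -0.0056], [-0.0506, 0.0055, -0.0018], [-0.0506, 0.0055, 0.0019], [-0.0504, 0.0055, 0.0057], [-0.0498, 0.0055, 0.0094], [-0.049, 0.0055, 0.013], [-0.0479, 0.0055, 0.0166], [-0.0465, 0.0055, 0.0201]]
dr [[0.0, -0.074, -0.0], [0.0, -0.074, -0.0], [0.0, -0.074, -0.0], [0.0, -0.074, -0.0], [0.0, -0.074, -0.0], [0.0, -0.074, -0.0], [0.0, -0.074, -0.0], [0.0, -0.074, -0.0]]
dist 407.8 turn 34.0
```

servo_tool:
  jaw: [0, 0, 0, 0, 0, 0, 0, 0]
  translation:
    - [-0.05, 0.005, -0.006]
    - [-0.051, 0.005, -0.002]
    - [-0.051, 0.005, 0.002]
    - [-0.05, 0.006, 0.006]
    - [-0.05, 0.006, 0.009]
    - [-0.049, 0.006, 0.013]
    - [-0.048, 0.006, 0.017]
    - [-0.046, 0.006, 0.02]
  dr:
    - [0, -0.074, 0]
    - [0, -0.074, 0]
    - [0, -0.074, 0]
    - [0, -0.074, 0]
    - [0, -0.074, 0]
    - [0, -0.074, 0]
    - [0, -0.074, 0]
    - [0, -0.074, 0]

```text
clock: 1.3
tcp_pos: [478.2, 411.7, 148.0]
ee_rot: [-1.435, 0.752, -0.756]
contact_force: [0.8, 0.3, 0.4]
gripper_width: 85.4
```

Run:
```python
from h import *
from plant import bot
import pickle
W=bot.capture("wrist");pickle.dump(W,open("w1.pkl","wb")); save("pics/w1.png",W["img"])
S=bot.capture("side");pickle.dump(S,open("s1.pkl","wb"))
h=cv2.cvtColor(W["img"],cv2.COLOR_RGB2HSV); m=cv2.inRange(h,(20,150,60),(34,255,255))
for c in cv2.findContours(m,0,2)[0]:
    if cv2.contourArea(c)<300: continue
    ap=cv2.approxPolyDP(c,8,True)[:,0]; print(cv2.contourArea(c),[(p.tolist(),plane(W,p,6).round(0)[:2].tolist()) for p in ap])
o=bot.get_obs();print(o["tcp_pos"],R.from_rotvec(o["ee_rot"]).as_matrix().round(3).tolist())
```

```text
10572.0 [([272, 150], [423.0, 431.0]), ([272, 288], [482.0, 339.0]), ([345, 290], [532.0, 371.0]), ([352, 153], [473.0, 463.0])]
12124.0 [([38, 88], [265.0, 374.0]), ([0, 115], [251.0, 341.0]), ([0, 173], [267.0, 303.0]), ([77, 255], [341.0, 276.0]), ([138, 216], [366.0, 331.0])]
[477.2592684  414.26030399 146.65802546] [[0.57, 0.001, 0.821], [-0.821, 0.0, 0.57], [0.0, -1.0, 0.001]]
```

View pics/w1.png

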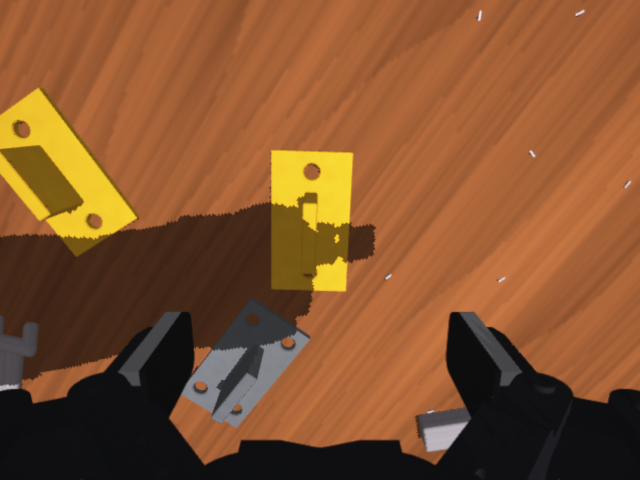

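Run:
```python
from h import *
from plant import bot
o=bot.get_obs();print(o["tcp_pos"])
a=np.radians(33.2)
plan(o,[478.5,402,16],frame([0,0,-1],[np.cos(a),np.sin(a),0]),6)
```

```text
[477.2592684  414.26030399 146.65802546]
jaw [0.0, 0.0, 0.0, 0.0, 0.0, 0.0, 0.0, 0.0]
translation [[0.0018, 0.0218, -0.001], [0.0018, 0.0218, -0.001], [0.0018, 0.0218, -0.001], [0.0018, 0.0218, -0.001], [0.0018, 0.0218, -0.001], [0.0018, 0.0218, -0.001], [0, 0, 0], [0, 0, 0]]
dr [[-0.0, 0.005, 0.0], [-0.0, 0.005, 0.0], [-0.0, 0.005, 0.0], [-0.0, 0.005, 0.0], [-0.0, 0.005, 0.0], [-0.0, 0.005, 0.0], [0, 0, 0], [0, 0, 0]]
dist 131.2 turn 1.6
```

servo_tool:
  jaw: [0, 0, 0, 0, 0, 0, 0, 0]
  translation:
    - [0.002, 0.024, -0.001]
    - [0.002, 0.028, -0.001]
    - [0.002, 0.028, -0.001]
    - [0.002, 0.02, -0.001]
    - [0.001, 0.012, -0.001]
    - [0.001, 0.006, -0.001]
    - [0, 0.003, 0]
    - [0, 0, 0]
  dr:
    - [0, 0.005, 0]
    - [0, 0.005, 0]
    - [0, 0.005, 0]
    - [0, 0.005, 0]
    - [0, 0.005, 0]
    - [0, 0.005, 0]
    - [0, 0, 0]
    - [0, 0, 0]

```text
clock: 2.4
tcp_pos: [478.8, 401.8, 23.1]
ee_rot: [-1.426, 0.775, -0.778]
contact_force: [0.1, 0.1, 0.1]
gripper_width: 85.3
```

Run:
```python
from h import *
from plant import bot
o=bot.get_obs();print(o["tcp_pos"],o["joint_velocities"].round(3))
a=np.radians(33.2)
plan(o,[478.5,402,14],frame([0,0,-1],[np.cos(a),np.sin(a),0]),1)
```

```text
[478.7881624  401.79194647  23.09286836] [-0.001 -0.006  0.005  0.003  0.    -0.001]
jaw [0.0, 0.0, 0.0, 0.0, 0.0, 0.0, 0.0, 0.0]
translation [[-0.0003, 0.0091, -0.0001], [0, 0, 0], [0, 0, 0], [0, 0, 0], [0, 0, 0], [0, 0, 0], [0, 0, 0], [0, 0, 0]]
dr [[-0.002, -0.005, 0.001], [0, 0, 0], [0, 0, 0], [0, 0, 0], [0, 0, 0], [0, 0, 0], [0, 0, 0], [0, 0, 0]]
dist 9.1 turn 0.3
```

servo_tool:
  jaw: [0, 0.5, 1, 1, 1, 1, 1, 1]
  translation:
    - [0, 0.006, 0]
    - [0, 0.003, 0]
    - [0, 0, 0]
    - [0, 0, 0]
    - [0, 0, 0]
    - [0, 0, 0]
    - [0, 0, 0]
    - [0, 0, 0]
  dr:
    - [0, 0, 0]
    - [0, 0, 0]
    - [0, 0, 0]
    - [0, 0, 0]
    - [0, 0, 0]
    - [0, 0, 0]
    - [0, 0, 0]
    - [0, 0, 0]

```text
clock: 3.4
tcp_pos: [479.5, 402.7, 14.9]
ee_rot: [-1.424, 0.773, -0.778]
contact_force: [-0.1, -0.1, 0.3]
gripper_width: 0.1
```

Run:
```python
from h import *
from plant import bot
print(bot.get_obs()["gripper_width"])
for n in ("scene","wrist","side"):
    c=bot.capture(n); save(f"pics/{n}3.png",c["img"],{"scene":(400,230,600,400),"side":(200,120,340,240),"wrist":None}[n],{"scene":3,"side":4,"wrist":1}[n])
```

```text
0.12141531614608868
```

View pics/wrist3.png

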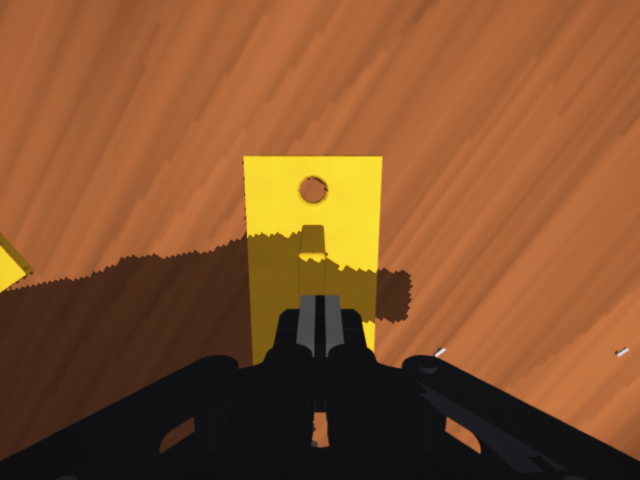

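View pics/scene3.png

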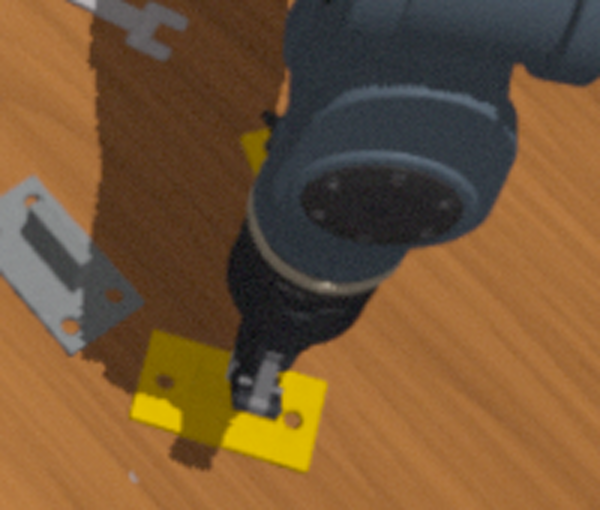

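View pics/side3.png

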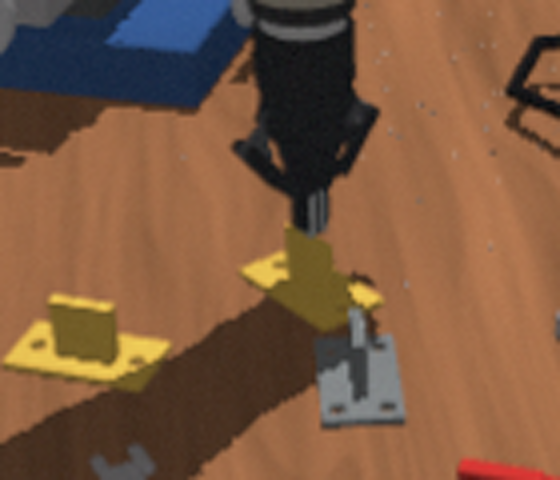

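Run:
```python
from h import *
from plant import bot
import pickle
o=bot.get_obs()
for n in ("scene","wrist","side"):
    c=bot.capture(n); pickle.dump(c,open(n+"4.pkl","wb"))
    print(n,proj(c,o["tcp_pos"]).round(0),"corner proj",[proj(c,p).round(0).tolist() for p in ([477.5,401,6],[477.5,401,50])])
    h=cv2.cvtColor(c["img"],cv2.COLOR_RGB2HSV); m=cv2.inRange(h,(20,150,50),(34,255,255))
    for k in cv2.findContours(m,0,2)[0]:
        if cv2.contourArea(k)<300: continue
        ap=cv2.approxPolyDP(k,5,True)[:,0]; print(cv2.contourArea(k),[(p.tolist(),plane(c,p,6).round(0)[:2].tolist()) for p in ap])
```

```text
scene [477. 361.] corner proj [[476.0, 362.0], [481.0, 352.0]]
1560.5 [([450, 341], [487.0, 342.0]), ([443, 369], [535.0, 374.0]), ([502, 386], [474.0, 464.0]), ([507, 356], [425.0, 429.0]), ([493, 354], [443.0, 410.0]), ([494, 367], [459.0, 429.0]), ([486, 369], [474.0, 423.0]), ([476, 363], [480.0, 403.0]), ([476, 347], [458.0, 380.0])]
4047.0 [([64, 131], [835.0, -598.0]), ([0, 165], [1002.0, -601.0]), ([26, 212], [1002.0, -432.0]), ([92, 174], [838.0, -433.0])]
wrist [319. 282.] corner proj [[313.0, 275.0], [312.0, 318.0]]
951.0 [([1, 234], [349.0, 342.0]), ([0, 292], [359.0, 315.0]), ([32, 269], [367.0, 333.0])]
20946.5 [([244, 156], [423.0, 431.0]), ([253, 364], [478.0, 345.0]), ([263, 361], [481.0, 349.0]), ([278, 316], [475.0, 374.0]), ([298, 308], [480.0, 383.0]), ([301, 294], [478.0, 390.0]), ([338, 294], [492.0, 399.0]), ([341, 308], [498.0, 394.0]), ([360, 314], [507.0, 397.0]), ([373, 351], [524.0, 384.0]), ([381, 156], [472.0, 463.0])]
side [277. 188.] corner proj [[277.0, 191.0], [276.0, 179.0]]
8732.0 [([587, 355], [1065.0, -347.0]), ([512, 366], [891.0, -348.0]), ([501, 391], [840.0, -400.0]), ([534, 452], [839.0, -525.0]), ([612, 439], [993.0, -527.0]), ([631, 414], [1063.0, -488.0])]
509.0 [([201, 211], [245.0, 315.0]), ([234, 217], [341.0, 270.0]), ([241, 206], [363.0, 327.0]), ([213, 194], [278.0, 408.0])]
365.5 [([260, 188], [426.0, 425.0]), ([281, 202], [485.0, 333.0]), ([295, 195], [532.0, 368.0]), ([273, 177], [474.0, 491.0])]
```

Run:
```python
from h import *
import pickle
c={n:pickle.load(open(n+"4.pkl","rb")) for n in("scene","wrist","side")}
print(tri((c["scene"],(485,368)),(c["side"],(278,178))))
print(tri((c["wrist"],(320,294)),(c["side"],(278,178))))
save("pics/z.png",c["wrist"]["img"],(240,200,400,440),2.5)
save("pics/z2.png",c["side"]["img"],(245,140,315,220),8)
save("pics/z3.png",c["scene"]["img"],(435,320,520,395),8)
```

```text
(array([486.21639169, 424.79045749,  38.08988705]), [np.float64(1.3104167621203702), np.float64(1.3104167621203846)])
(array([479.83140642, 409.20005642,  46.5946784 ]), [np.float64(4.1137607824002975), np.float64(4.113760782400387)])
```

View pics/z.png

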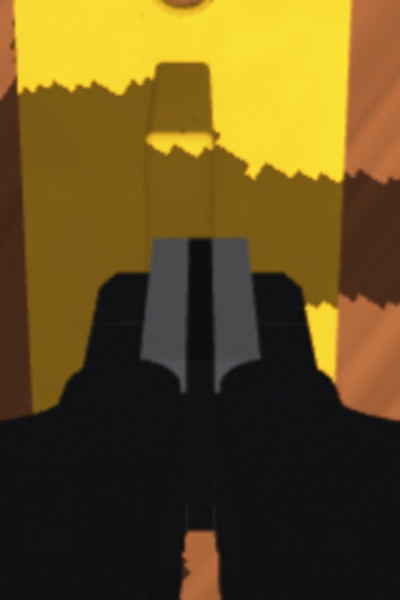

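View pics/z2.png

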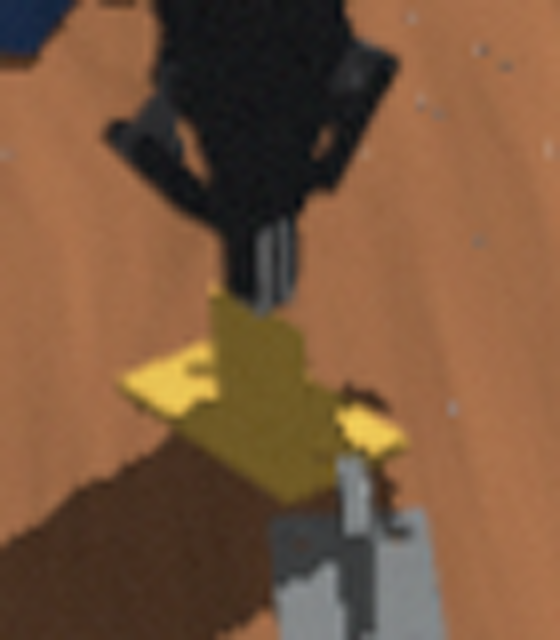

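View pics/z3.png

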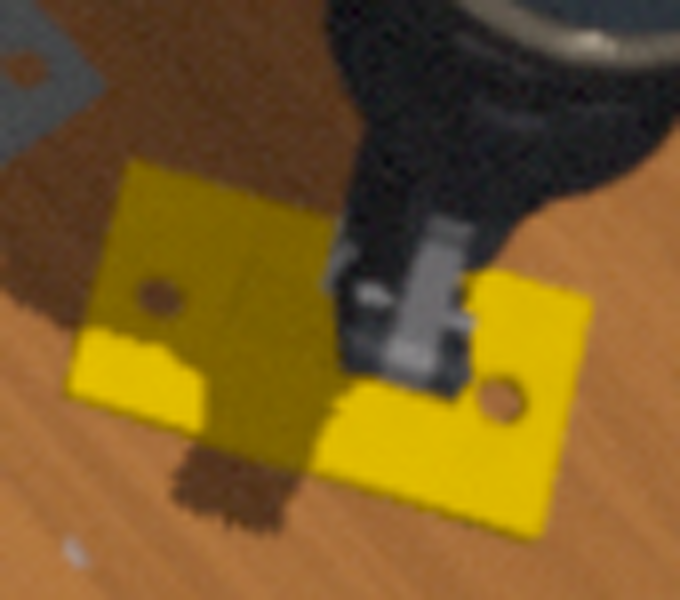

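Run:
```python
from h import *
import pickle
from plant import bot
c=pickle.load(open("c0.pkl","rb"))["wrist"]
p=np.array([524.5,0,193.8]);M=R.from_rotvec([-1.21023106,1.21033184,-1.20853041]).as_matrix()
for b in (0,13,30,50):
  for w in (0,42.7):
    for x in (-11,0,11): print(b,w,x,proj(c,p+M@[x,-b,w]).round(0))
w=pickle.load(open("wrist4.pkl","rb")); print(w["eye"],bot.get_obs()["tcp_pos"], bot.get_obs()["contact_force"])
```

```text
0 0 -11 [318. 259.]
0 0 0 [318. 282.]
0 0 11 [318. 305.]
0 42.7 -11 [415. 259.]
0 42.7 0 [414. 282.]
0 42.7 11 [412. 305.]
13 0 -11 [318. 269.]
13 0 0 [318. 293.]
13 0 11 [318. 317.]
13 42.7 -11 [422. 269.]
13 42.7 0 [420. 293.]
13 42.7 11 [419. 317.]
30 0 -11 [318. 284.]
30 0 0 [318. 311.]
30 0 11 [318. 337.]
30 42.7 -11 [433. 284.]
30 42.7 0 [431. 311.]
30 42.7 11 [429. 337.]
50 0 -11 [318. 307.]
50 0 0 [318. 337.]
50 0 11 [318. 366.]
50 42.7 -11 [448. 307.]
50 42.7 0 [446. 337.]
50 42.7 11 [443. 366.]
[440.51701138 461.89470526 193.62126156] [479.48259531 402.69827185  14.90520074] [0.19001894 0.42133904 0.33389577]
```

Run:
```python
from h import *
import pickle
C=pickle.load(open("c0.pkl","rb"))
p=np.array([524.5,0,193.8]);M=R.from_rotvec([-1.21023106,1.21033184,-1.20853041]).as_matrix()
for n,bx,k in (("scene",(260,80,380,190),6),("side",(260,120,365,200),7)):
    c=C[n]; img=c["img"].copy()
    img=cv2.resize(img[bx[1]:bx[3],bx[0]:bx[2]],None,fx=k,fy=k,interpolation=cv2.INTER_CUBIC)
    for b,col in ((13,(255,0,0)),(51,(0,255,0))):
        for w in (-42.7,42.7):
            for x in (-11,11):
                q=(proj(c,p+M@[x,-b,w])-bx[:2])*k; cv2.circle(img,tuple(int(v) for v in q),5,col,2)
    save(f"pics/tip_{n}.png",img)
```

```text
(no output)
```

View pics/tip_scene.png

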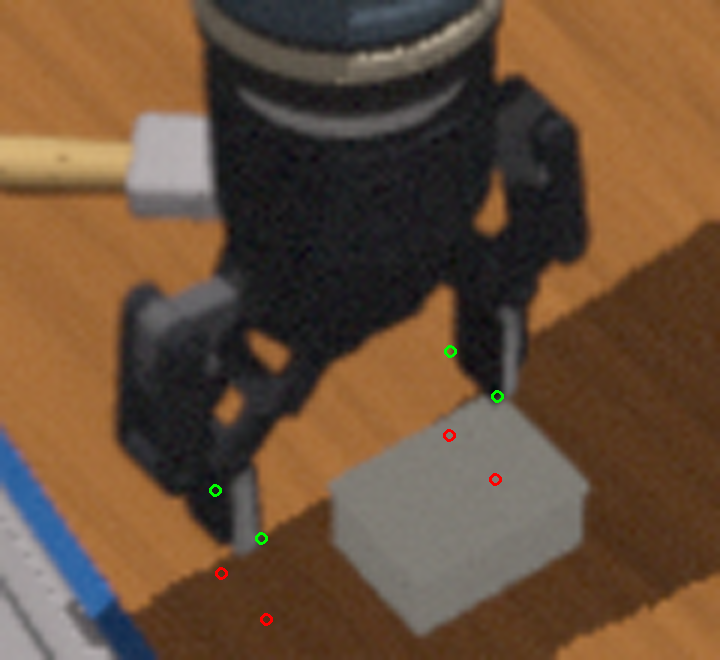

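View pics/tip_side.png

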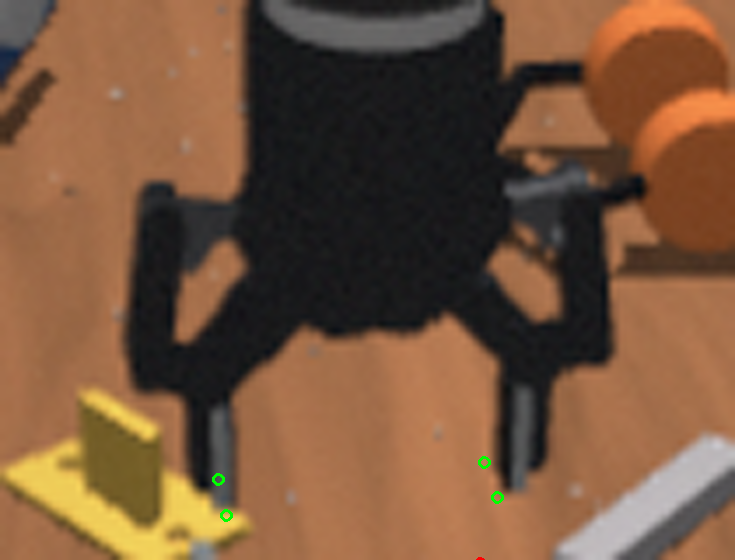

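Run:
```python
from h import *
import pickle
from plant import bot
o=bot.get_obs();p=o["tcp_pos"];M=R.from_rotvec(o["ee_rot"]).as_matrix()
ims=[]
for n,bx,k in (("scene",(435,300,520,395),4),("side",(235,120,320,220),4),("wrist",(240,200,400,440),2)):
    c=pickle.load(open(n+"4.pkl","rb"))
    img=cv2.resize(c["img"][bx[1]:bx[3],bx[0]:bx[2]],None,fx=k,fy=k,interpolation=cv2.INTER_CUBIC)
    for b,col in ((0,(255,0,0)),(38,(0,255,0))):
            for x in (-11,11):
                q=(proj(c,p+M@[x,-b,0])-bx[:2])*k; cv2.circle(img,tuple(int(v) for v in q),4,col,1)
    ims.append(cv2.copyMakeBorder(img,0,480-img.shape[0],0,0,0))
save("pics/tip4.png",np.hstack(ims)[:, :])
print(np.hstack(ims).shape)
```

```text
(480, 1000, 3)
```

View pics/tip4.png

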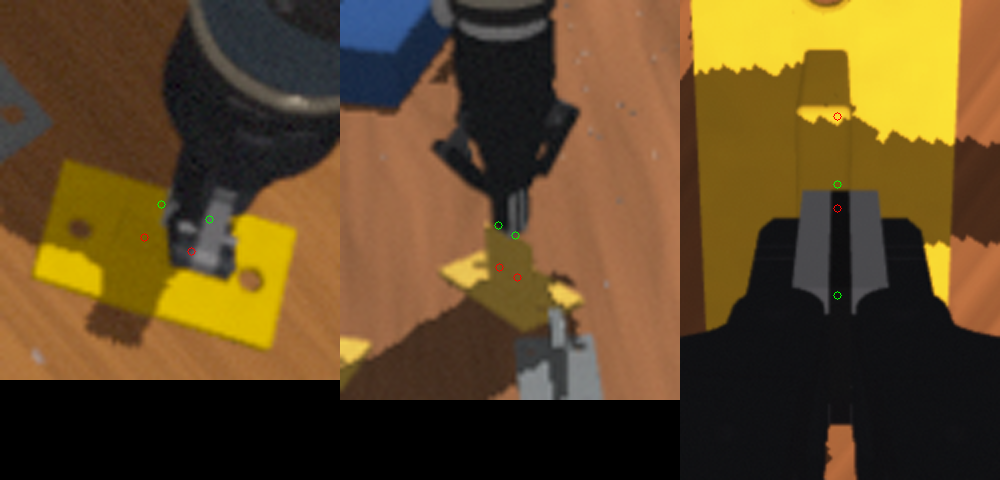

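servo_tool:
  jaw: [0, 0, 0, 0, 0, 0, 0, 0]
  translation:
    - [0, 0, 0]
    - [0, 0, 0]
    - [0, 0, 0]
    - [0, 0, 0]
    - [0, 0.004, 0]
    - [0, 0.006, 0]
    - [0, 0.004, 0]
    - [0, 0, 0]
  dr:
    - [0, 0, 0]
    - [0, 0, 0]
    - [0, 0, 0]
    - [0, 0, 0]
    - [0, 0, 0]
    - [0, 0, 0]
    - [0, 0, 0]
    - [0, 0, 0]

```text
clock: 4.7
tcp_pos: [479.3, 402.5, -0.5]
ee_rot: [-1.425, 0.774, -0.778]
contact_force: [-0.1, 0.4, 0.4]
gripper_width: 85.6
```

servo_tool:
  jaw: [0, 0, 0, 0, 0.5, 1, 1, 1]
  translation:
    - [0, 0.006, 0]
    - [0, 0.006, 0]
    - [0, 0.005, 0]
    - [0, 0.002, 0]
    - [0, 0, 0]
    - [0, 0, 0]
    - [0, 0, 0]
    - [0, 0, 0]
  dr:
    - [0, 0, 0]
    - [0, 0, 0]
    - [0, 0, 0]
    - [0, 0, 0]
    - [0, 0, 0]
    - [0, 0, 0]
    - [0, 0, 0]
    - [0, 0, 0]

```text
clock: 5.7
tcp_pos: [479.5, 402.7, -20.6]
ee_rot: [-1.424, 0.774, -0.778]
contact_force: [1.3, 0.6, 0.7]
gripper_width: 12.1
```

servo_tool:
  jaw: [1, 1, 1, 1, 1, 1, 1, 1]
  translation:
    - [0, 0, 0]
    - [0, 0, 0]
    - [0, -0.01, 0]
    - [0, -0.02, 0]
    - [0, -0.03, 0]
    - [0, -0.03, 0]
    - [0, -0.02, 0]
    - [0, -0.008, 0]
  dr:
    - [0, 0, 0]
    - [0, 0, 0]
    - [0, 0, 0]
    - [0, 0, 0]
    - [0, 0, 0]
    - [0, 0, 0]
    - [0, 0, 0]
    - [0, 0, 0]

```text
clock: 6.7
tcp_pos: [478.1, 401.6, 102.3]
ee_rot: [-1.427, 0.774, -0.777]
contact_force: [0.3, -0.8, -2.4]
gripper_width: 9.5
```

Run:
```python
from h import *
from plant import bot
import pickle
o=bot.get_obs();print(o["tcp_pos"],o["ee_rot"],o["gripper_width"],o["contact_force"])
for n in ("scene","side","wrist"):
    c=bot.capture(n);pickle.dump((c,o),open(n+"5.pkl","wb"))
    if n!="scene":save(f"pics/{n}5.png",c["img"],{"side":(220,80,340,220),"wrist":None}[n],{"side":4,"wrist":1}[n])
```

```text
[478.08164577 401.6073859  102.26004574] [-1.42660103  0.77446022 -0.77711747] 9.487086387826873 [ 0.32999467 -0.81295425 -2.35320209]
```

View pics/side5.png

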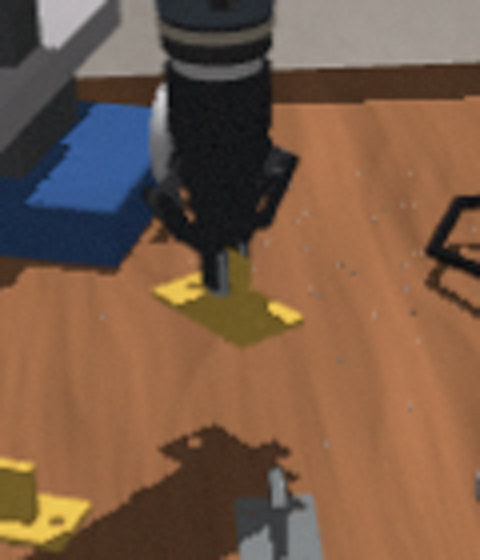

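View pics/wrist5.png

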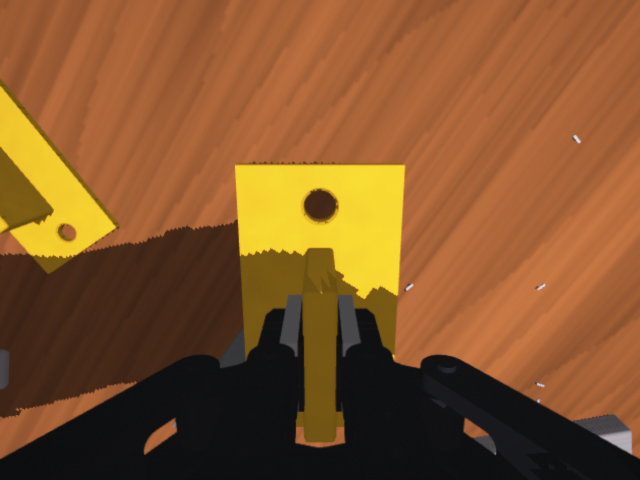

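Run:
```python
from h import *
import pickle
c,o=pickle.load(open("wrist5.pkl","rb")); p=o["tcp_pos"];M=R.from_rotvec(o["ee_rot"]).as_matrix()
h=cv2.cvtColor(c["img"],cv2.COLOR_RGB2HSV); m=cv2.inRange(h,(20,150,50),(34,255,255))
k=m[180:232,295:345]==0; n,_,st,ce=cv2.connectedComponentsWithStats(k.astype(np.uint8)); i=1+np.argmax(st[1:,4]); hc=ce[i]+[295,180];print(st[i],hc)
for z in (127,129,131):
  print(z,[(M.T@(plane(c,q,z)-p)).round(1).tolist() for q in (hc,(236,165),(405,165))])
```

```text
[  9  10  32  30 736] [319.54211957 204.24320652]
127 [[-40.2, -24.8, 0.3], [-54.4, -24.8, -29.2], [-54.3, -24.7, 30.6]]
129 [[-40.6, -26.8, 0.3], [-54.6, -26.8, -28.9], [-54.5, -26.7, 30.2]]
131 [[-41.0, -28.8, 0.3], [-54.8, -28.8, -28.5], [-54.8, -28.7, 29.8]]
```

```bash
cat >> h.py <<'E'
th=np.radians(7.45)
O=np.array([603.2,-179.7,85.]);EY=np.array([np.sin(th),np.cos(th),0]);XH=np.array([np.cos(th),-np.sin(th),0])
EX=XH*np.cos(np.pi/6)+np.array([0,0,.5]);N=np.cross(EX,EY)
RS=frame(-N,EX)
UB=20.6
def seat(d,x=0,y=0): return O+N*(d-UB)+EX*x+EY*y
E
python3 - <<'E'
from h import *
from plant import bot
o=bot.get_obs(); R0=R.from_rotvec(o["ee_rot"])
Rm=Slerp([0,1],R.concatenate([R0,RS]))(.5)
print(N,seat(100),RS.as_rotvec())
plan(o,[525,130,200],Rm,8)
E
```

```text
[-0.49577919  0.06483047  0.8660254 ] [ 563.83513194 -174.55246053  153.76241706] [-0.77378141  0.88155236 -1.52689349]
jaw [0.0, 0.0, 0.0, 0.0, 0.0, 0.0, 0.0, 0.0]
translation [[0.0317, -0.0124, -0.0135], [0.0324, -0.0124, -0.0117], [0.033, -0.0124, -0.0099], [0.0335, -0.0123, -0.0081], [0.034, -0.0121, -0.0063], [0.0343, -0.0119, -0.0044], [0.0346, -0.0116, -0.0026], [0.0348, -0.0113, -0.0007]]
dr [[0.031, 0.043, -0.011], [0.031, 0.043, -0.011], [0.031, 0.043, -0.011], [0.031, 0.043, -0.011], [0.031, 0.043, -0.011], [0.031, 0.043, -0.011], [0.031, 0.043, -0.011], [0.031, 0.043, -0.011]]
dist 292.7 turn 25.0
```

servo_tool:
  jaw: [1, 1, 1, 1, 1, 1, 1, 1]
  translation:
    - [0.025, -0.014, -0.012]
    - [0.032, -0.014, -0.012]
    - [0.034, -0.013, -0.01]
    - [0.035, -0.013, -0.008]
    - [0.035, -0.012, -0.006]
    - [0.035, -0.012, -0.004]
    - [0.035, -0.01, -0.003]
    - [0.035, -0.008, -0.001]
  dr:
    - [0.031, 0.043, -0.011]
    - [0.031, 0.043, -0.011]
    - [0.031, 0.043, -0.011]
    - [0.031, 0.043, -0.011]
    - [0.031, 0.043, -0.011]
    - [0.031, 0.043, -0.011]
    - [0.031, 0.043, -0.011]
    - [0.031, 0.043, -0.011]

```text
clock: 7.85
tcp_pos: [520.3, 123.6, 191.1]
ee_rot: [-1.134, 0.853, -1.171]
contact_force: [0.4, -0.2, -2.2]
gripper_width: 9.4
```

Run:
```python
from h import *
from plant import bot
o=bot.get_obs(); print(o["gripper_width"])
plan(o,seat(100),RS,8)
```

```text
9.37885029051711
jaw [0.0, 0.0, 0.0, 0.0, 0.0, 0.0, 0.0, 0.0]
translation [[0.0373, 0.0057, -0.0042], [0.0374, 0.0059, -0.0028], [0.0374, 0.0063, -0.0014], [0.0374, 0.0066, -0.0001], [0.0373, 0.0071, 0.0013], [0.0371, 0.0075, 0.0027], [0.0369, 0.008, 0.004], [0.0366, 0.0086, 0.0053]]
dr [[0.033, 0.043, -0.011], [0.033, 0.043, -0.011], [0.033, 0.043, -0.011], [0.033, 0.043, -0.011], [0.033, 0.043, -0.011], [0.033, 0.043, -0.011], [0.033, 0.043, -0.011], [0.033, 0.043, -0.011]]
dist 303.6 turn 25.1
```

servo_tool:
  jaw: [1, 1, 1, 1, 1, 1, 1, 1]
  translation:
    - [0.038, 0.004, -0.004]
    - [0.045, 0.006, -0.003]
    - [0.045, 0.008, -0.001]
    - [0.045, 0.009, 0]
    - [0.045, 0.01, 0.002]
    - [0.038, 0.009, 0.003]
    - [0.024, 0.006, 0.004]
    - [0.01, 0.003, 0.003]
  dr:
    - [0.033, 0.043, -0.011]
    - [0.04, 0.052, -0.013]
    - [0.04, 0.052, -0.013]
    - [0.04, 0.052, -0.013]
    - [0.04, 0.052, -0.013]
    - [0.036, 0.046, -0.012]
    - [0.022, 0.028, -0.007]
    - [0.01, 0.014, -0.003]

```text
clock: 8.85
tcp_pos: [556.4, -177.5, 143.7]
ee_rot: [-0.772, 0.894, -1.534]
contact_force: [0.6, 0.5, -1.2]
gripper_width: 9.2
```

Run:
```python
from h import *
from plant import bot
import pickle
o=bot.get_obs(); print(o["gripper_width"],o["contact_force"],o["joints"])
plan(o,seat(45),RS,6)
c=bot.capture("wrist");pickle.dump((c,o),open("w6.pkl","wb"));save("pics/w6.png",c["img"])
```

```text
9.16840340927968 [ 0.6352154   0.50459175 -1.23852925] [-0.37815619  0.01647923 -0.58473499  0.46481949  0.11810614  1.36587367]
jaw [0.0, 0.0, 0.0, 0.0, 0.0, 0.0, 0.0, 0.0]
translation [[-0.0007, 0.0083, 0.0019], [-0.0007, 0.0083, 0.0019], [-0.0007, 0.0083, 0.0019], [-0.0007, 0.0083, 0.0019], [-0.0007, 0.0083, 0.0019], [-0.0006, 0.0083, 0.0019], [0, 0, 0], [0, 0, 0]]
dr [[0.001, -0.002, 0.001], [0.001, -0.002, 0.001], [0.001, -0.002, 0.001], [0.001, -0.002, 0.001], [0.001, -0.002, 0.001], [0.001, -0.002, 0.001], [0, 0, 0], [0, 0, 0]]
dist 51.2 turn 0.8
```

View pics/w6.png

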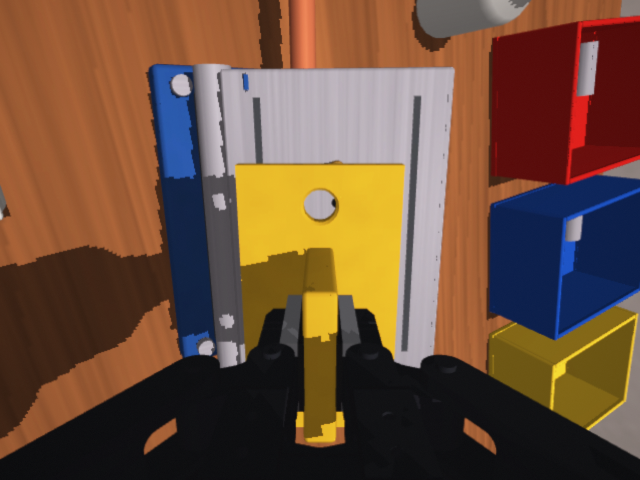

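Run:
```python
from h import *
import pickle
c,o=pickle.load(open("w6.pkl","rb"))
for s in (0,8,12): print(s,proj(c,O+40*EY+s*N).round(1))
for q in [(-65,95),(65,95)]: print(q,proj(c,O+q[0]*EX+q[1]*EY).round(1))
# per-mm sensitivities
print(proj(c,O+40*EY+12*N+EX)-proj(c,O+40*EY+12*N),proj(c,O+41*EY+12*N)-proj(c,O+40*EY+12*N))
save("pics/w6z.png",c["img"],(290,140,380,220),8)
```

```text
0 [338.8 164.5]
8 [339.3 166.1]
12 [339.5 166.9]
(-65, 95) [220.1  64.3]
(65, 95) [458.3  61. ]
[ 1.79640466 -0.02057643] [ 0.002661   -1.81381927]
```

View pics/w6z.png

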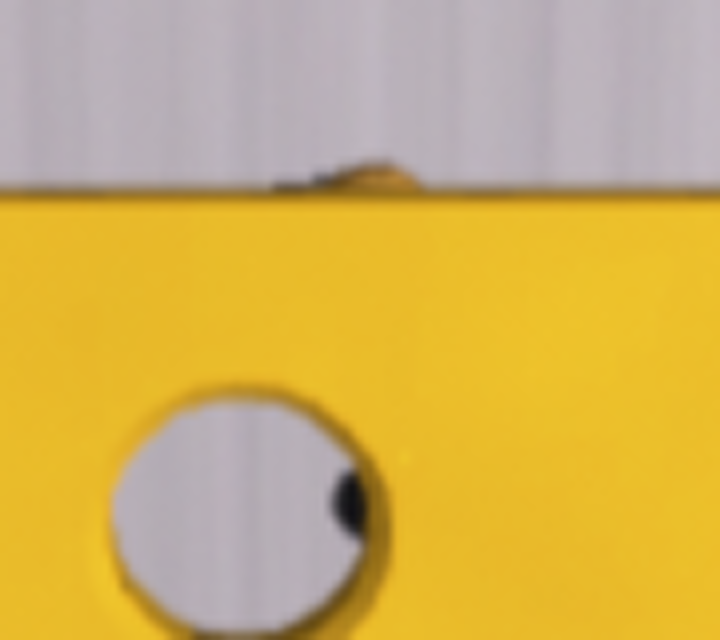

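```bash
sed -i 's/^O=np.array.*;EY/O=np.array([602.2,-181.3,84.7]);EY/' h.py
python3 - <<'E'
from h import *
from plant import bot
o=bot.get_obs(); print(o["tcp_pos"])
plan(o,seat(32),RS,6)
E
```

```text
[ 556.58101924 -177.79766171  143.64457143]
jaw [0.0, 0.0, 0.0, 0.0, 0.0, 0.0, 0.0, 0.0]
translation [[-0.0005, 0.0104, 0.0017], [-0.0005, 0.0104, 0.0017], [-0.0004, 0.0104, 0.0017], [-0.0004, 0.0104, 0.0017], [-0.0004, 0.0104, 0.0017], [-0.0004, 0.0104, 0.0017], [0, 0, 0], [0, 0, 0]]
dr [[0.001, -0.002, 0.001], [0.001, -0.002, 0.001], [0.001, -0.002, 0.001], [0.001, -0.002, 0.001], [0.001, -0.002, 0.001], [0.001, -0.002, 0.001], [0, 0, 0], [0, 0, 0]]
dist 63.3 turn 0.8
```

servo_tool:
  jaw: [1, 1, 1, 1, 1, 1, 1, 1]
  translation:
    - [-0.0005, 0.012, 0.0017]
    - [-0.0005, 0.014, 0.0017]
    - [-0.0005, 0.014, 0.0017]
    - [-0.0005, 0.011, 0.0017]
    - [-0.0005, 0.007, 0.0017]
    - [0, 0.004, 0.0017]
    - [0, 0, 0]
    - [0, 0, 0]
  dr:
    - [0.001, -0.002, 0.001]
    - [0.001, -0.002, 0.001]
    - [0.001, -0.002, 0.001]
    - [0.001, -0.002, 0.001]
    - [0.001, -0.002, 0.001]
    - [0.001, -0.002, 0.001]
    - [0, 0, 0]
    - [0, 0, 0]

```text
clock: 9.9
tcp_pos: [599.4, -177.4, 90.4]
ee_rot: [-0.776, 0.881, -1.519]
contact_force: [-0.4, 0.2, -0.9]
gripper_width: 9.1
```

```bash
cat > look.py <<'E'
from h import *
from plant import bot
import pickle,sys
o=bot.get_obs(); print(o["gripper_width"],o["contact_force"].round(2),o["tcp_pos"].round(2))
M=R.from_rotvec(o["ee_rot"]); 
ob=o["tcp_pos"]+M.apply([0,-UB,.3])-O; print("bracket rel seat x,y,d",(ob@EX).round(2),(ob@EY).round(2),(ob@N).round(2),"rot err tool",np.degrees((M.inv()*RS).as_rotvec()).round(2))
c=bot.capture("wrist");pickle.dump((c,o),open(sys.argv[1]+".pkl","wb"));save(f"pics/{sys.argv[1]}.png",c["img"],(270,140,370,240),6)
for s in (0,8,12): print(s,proj(c,O+40*EY+s*N).round(1))
E
python3 look.py w7
```

```text
9.084152922615637 [-0.39  0.16 -0.94] [ 599.42 -177.42   90.4 ]
bracket rel seat x,y,d 0.37 3.37 27.17 rot err tool [ 0.12  0.27 -0.3 ]
0 [320.2 198.8]
8 [320.2 202.2]
12 [320.2 204. ]
```

View pics/w7.png

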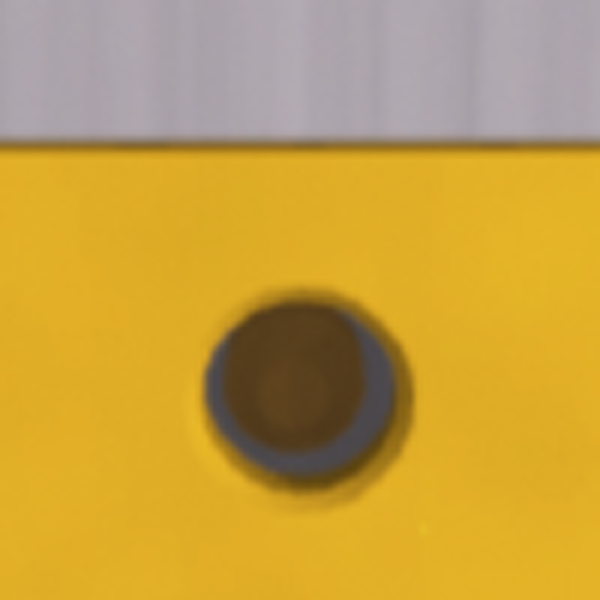

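Run:
```python
from h import *
import pickle
c,o=pickle.load(open("w7.pkl","rb"));c5,o5=pickle.load(open("wrist5.pkl","rb"))
def tool(c,o,uv,ty):
    M=R.from_rotvec(o["ee_rot"]);e,d=ray(c,uv);e=M.inv().apply(e-o["tcp_pos"]);d=M.inv().apply(d);return (e+d*(ty-e[1])/d[1]).round(2)
print("hole", tool(c5,o5,(319.54,204.24),-26.6),tool(c5,o5,(319.54,204.24),-23.6))
h=cv2.cvtColor(c["img"],cv2.COLOR_RGB2HSV); print(h[205,[300,306,310,318,330,333,336]].tolist())
for d in (25.2,27.2,29.2): print("stud tip",d,tool(c,o,(318.8,205.5),-UB+d-12))
```

```text
hole [-40.59 -26.6    0.33] [-39.99 -23.6    0.33]
[[22, 212, 226], [168, 17, 77], [17, 172, 83], [17, 172, 92], [16, 117, 83], [150, 13, 76], [20, 200, 121]]
stud tip 25.2 [-36.36  -7.4   -0.44]
stud tip 27.2 [-35.96  -5.4   -0.44]
stud tip 29.2 [-35.55  -3.4   -0.45]
```

servo_tool:
  jaw: [1, 1, 1, 1, 1, 1, 1, 1]
  translation:
    - [0.002, 0.002, -0.0003]
    - [0.0015, 0.003, -0.0003]
    - [0.0008, 0.002, -0.0002]
    - [0, 0.001, 0]
    - [0, 0, 0]
    - [0, 0, 0]
    - [0, 0, 0]
    - [0, 0, 0]
  dr:
    - [0.001, 0.002, -0.002]
    - [0.001, 0.002, -0.002]
    - [0, 0, -0.001]
    - [0, 0, 0]
    - [0, 0, 0]
    - [0, 0, 0]
    - [0, 0, 0]
    - [0, 0, 0]

```text
clock: 10.95
tcp_pos: [602.4, -182.7, 83.4]
ee_rot: [-0.773, 0.88, -1.528]
contact_force: [-0.1, -0.8, -1.4]
gripper_width: 9.3
```

```bash
python3 look.py w8
```

```text
9.254741585678053 [-0.1  -0.84 -1.43] [ 602.36 -182.73   83.44]
bracket rel seat x,y,d -0.05 -1.39 19.34 rot err tool [-0.07  0.    0.03]
0 [320.7 190.7]
8 [320.8 194. ]
12 [320.8 195.8]
```

View pics/w8.png

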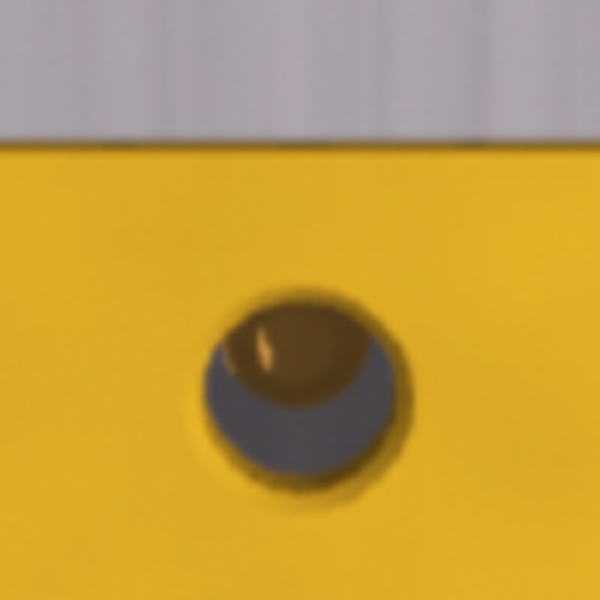

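servo_tool:
  jaw: [1, 1, 1, 1, 1, 1, 1, 1]
  translation:
    - [0, 0.0015, 0]
    - [0, 0.002, 0]
    - [0, 0.002, 0]
    - [0, 0.0015, 0]
    - [0, 0.001, 0]
    - [0, 0.001, 0]
    - [0, 0.001, 0]
    - [0, 0, 0]
  dr:
    - [0, 0, 0]
    - [0, 0, 0]
    - [0, 0, 0]
    - [0, 0, 0]
    - [0, 0, 0]
    - [0, 0, 0]
    - [0, 0, 0]
    - [0, 0, 0]

```text
clock: 12.0
tcp_pos: [607.7, -183.4, 74.0]
ee_rot: [-0.773, 0.88, -1.528]
contact_force: [0.6, 0.1, -1.4]
gripper_width: 9.0
```

```bash
python3 look.py w9
```

```text
9.040599250459131 [ 0.61  0.09 -1.42] [ 607.69 -183.38   74.05]
bracket rel seat x,y,d -0.1 -1.34 8.52 rot err tool [-0.06  0.01  0.02]
0 [320.9 195.4]
8 [321.  199.2]
12 [321.1 201.2]
```

View pics/w9.png

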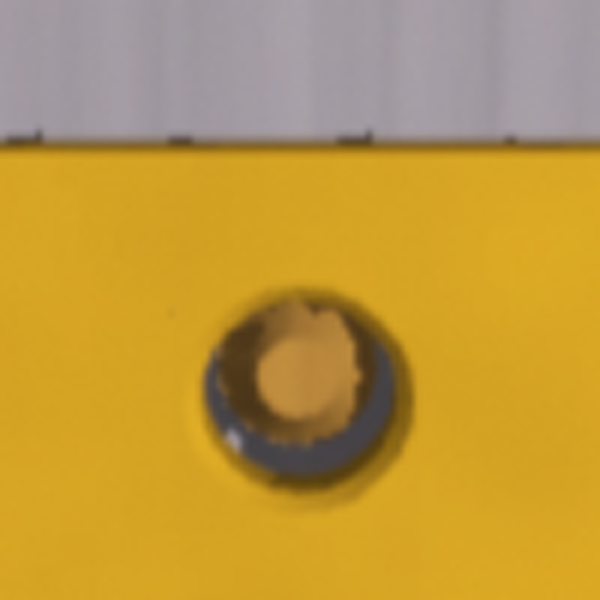

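servo_tool:
  jaw: [1, 1, 1, 1, 1, 1, 1, 1]
  translation:
    - [0, 0.001, 0]
    - [0, 0.001, 0]
    - [0, 0.001, 0]
    - [0, 0.001, 0]
    - [0, 0.001, 0]
    - [0, 0.001, 0]
    - [0, 0.0005, 0]
    - [0, 0, 0]
  dr:
    - [0, 0, 0]
    - [0, 0, 0]
    - [0, 0, 0]
    - [0, 0, 0]
    - [0, 0, 0]
    - [0, 0, 0]
    - [0, 0, 0]
    - [0, 0, 0]

```text
clock: 13.05
tcp_pos: [611.1, -183.8, 68.0]
ee_rot: [-0.773, 0.88, -1.527]
contact_force: [0.2, -0.0, -1.6]
gripper_width: 9.0
```

```bash
python3 look.py w10
```

```text
9.045347941413151 [ 0.18 -0.05 -1.6 ] [ 611.09 -183.76   68.04]
bracket rel seat x,y,d -0.14 -1.28 1.6 rot err tool [-0.06  0.01  0.02]
0 [321.1 198.8]
8 [321.2 202.8]
12 [321.2 205.1]
```

View pics/w10.png

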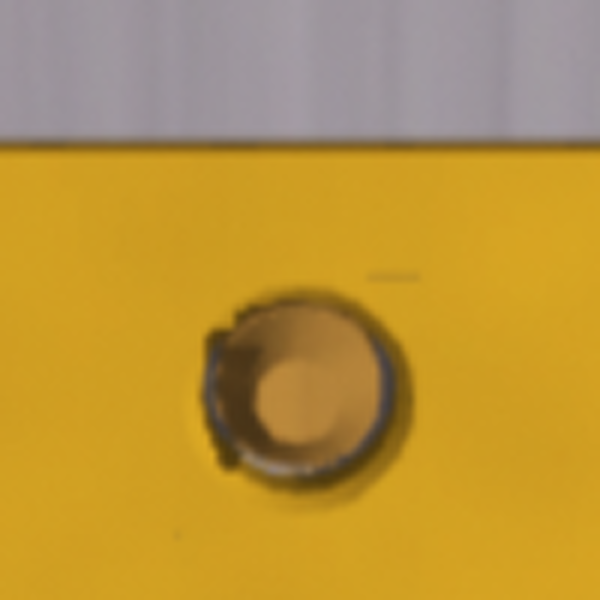

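servo_tool:
  jaw: [1, 1, 1, 1, 1, 1, 1, 1]
  translation:
    - [0, 0.0005, 0]
    - [0, 0.0005, 0]
    - [0, 0.0004, 0]
    - [0, 0.0004, 0]
    - [0, 0.0003, 0]
    - [0, 0.0003, 0]
    - [0, 0, 0]
    - [0, 0, 0]
  dr:
    - [0, 0, 0]
    - [0, 0, 0]
    - [0, 0, 0]
    - [0, 0, 0]
    - [0, 0, 0]
    - [0, 0, 0]
    - [0, 0, 0]
    - [0, 0, 0]

```text
clock: 14.1
tcp_pos: [611.6, -183.8, 67.4]
ee_rot: [-0.773, 0.88, -1.528]
contact_force: [-0.7, 1.3, -0.2]
gripper_width: 9.0
```

```bash
python3 look.py w11
```

```text
8.987286736012951 [-0.75  1.28 -0.22] [ 611.59 -183.8    67.37]
bracket rel seat x,y,d -0.07 -1.25 0.78 rot err tool [-0.11  0.01  0.04]
0 [320.9 199.3]
8 [321.  203.5]
12 [321.1 205.7]
```

Run:
```python
from h import *
from plant import bot
s=bot.capture("side");c=bot.capture("scene");w=bot.capture("wrist")
save("pics/sd12.png",s["img"],(310,230,420,350),6)
save("pics/sc12.png",c["img"],(180,110,310,230),6)
save("pics/w12.png",w["img"],(200,130,440,400),2.2)
```

```text
(no output)
```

View pics/sd12.png

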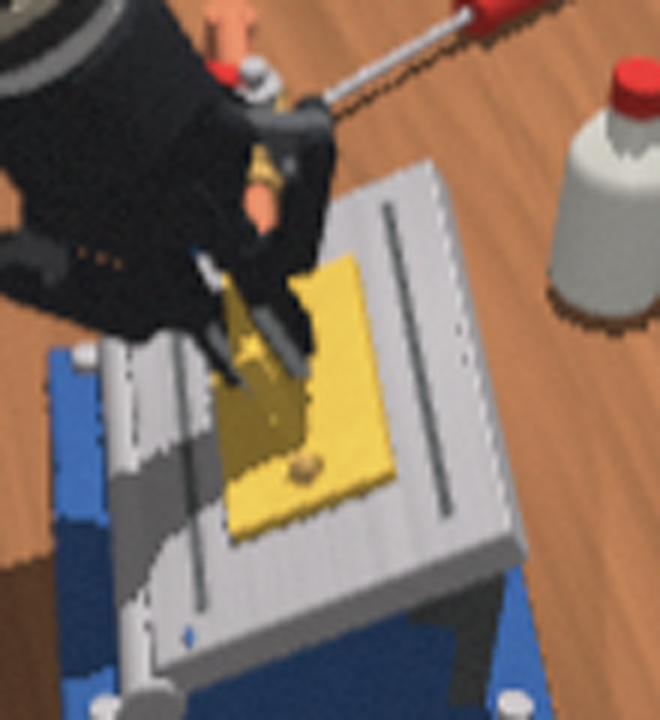

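View pics/sc12.png

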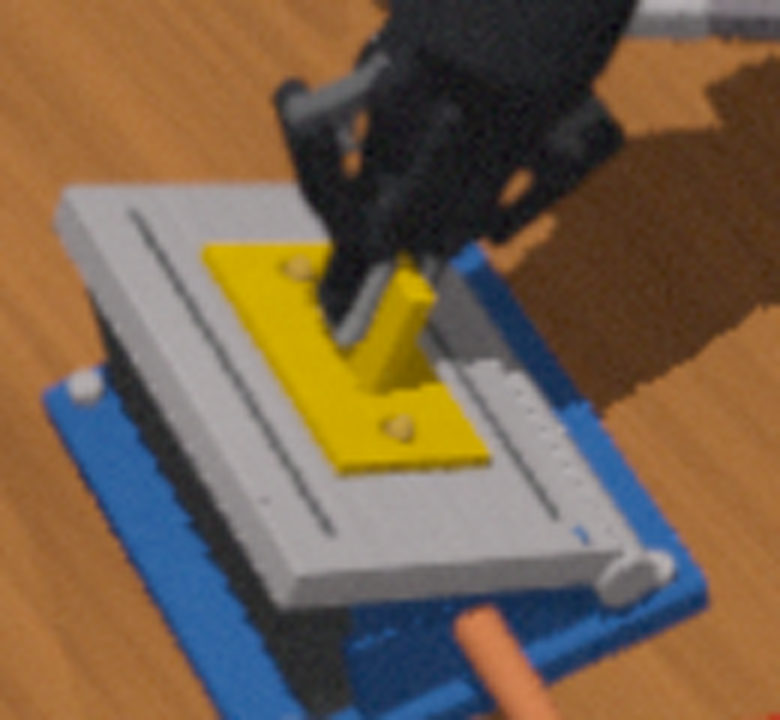

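View pics/w12.png

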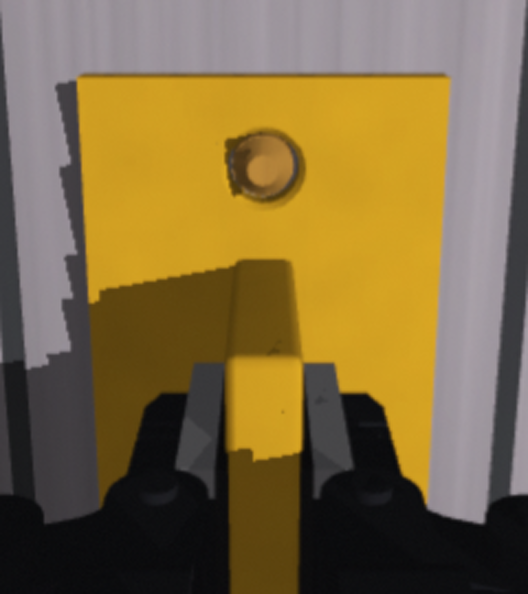

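servo_tool:
  jaw: [1, 1, 1, 1, 1, 1, 1, 1]
  translation:
    - [0, 0.0006, 0]
    - [0, 0.0006, 0]
    - [0, 0.0006, 0]
    - [0, 0.0006, 0]
    - [0, 0.0006, 0]
    - [0, 0.0006, 0]
    - [0, 0.0006, 0]
    - [0, 0.0006, 0]
  dr:
    - [0, 0, 0]
    - [0, 0, 0]
    - [0, 0, 0]
    - [0, 0, 0]
    - [0, 0, 0]
    - [0, 0, 0]
    - [0, 0, 0]
    - [0, 0, 0]

```text
clock: 15.3
tcp_pos: [611.7, -183.9, 67.4]
ee_rot: [-0.771, 0.878, -1.53]
contact_force: [-10.6, 1.9, 10.5]
gripper_width: 9.2
```

```bash
python3 look.py w13;python3 -c "
from plant import bot;print(bot.get_obs()['ft_torque'])"
```

```text
9.163212664213283 [-10.63   1.87  10.53] [ 611.69 -183.88   67.39]
bracket rel seat x,y,d -0.01 -1.3 0.74 rot err tool [-0.24 -0.01  0.09]
0 [320.6 199.3]
8 [320.8 203.4]
12 [320.9 205.7]
[0.27732852 1.4439027  0.06474512]
```

servo_tool:
  jaw: [1, 0.8, 0.5, 0.2, 0, 0, 0, 0]
  translation:
    - [0, -0.0003, 0]
    - [0, 0, 0]
    - [0, 0, 0]
    - [0, 0, 0]
    - [0, 0, 0]
    - [0, -0.008, 0]
    - [0, -0.02, 0]
    - [0, -0.03, 0]
  dr:
    - [0, 0, 0]
    - [0, 0, 0]
    - [0, 0, 0]
    - [0, 0, 0]
    - [0, 0, 0]
    - [0, 0, 0]
    - [0, 0, 0]
    - [0, 0, 0]

```text
clock: 16.35
tcp_pos: [582.1, -179.8, 117.9]
ee_rot: [-0.772, 0.879, -1.529]
contact_force: [-0.3, -0.5, -0.3]
gripper_width: 85.8
```

Run:
```python
from h import *
from plant import bot
import pickle
s=bot.capture("side");c=bot.capture("scene");w=bot.capture("wrist")
pickle.dump((c,s,w),open("r.pkl","wb"))
save("pics/sd14.png",s["img"],(310,230,420,350),6)
save("pics/sc14.png",c["img"],(180,110,350,260),4.5)
save("pics/w14.png",w["img"])
o=bot.get_obs();print(o["tcp_pos"],o["ee_rot"],o["contact_force"])
```

```text
[ 583.40683786 -180.47389094  119.86126062] [-0.76975693  0.87505424 -1.53113755] [ 0.29882175 -0.14996149  0.23113311]
```

View pics/sd14.png

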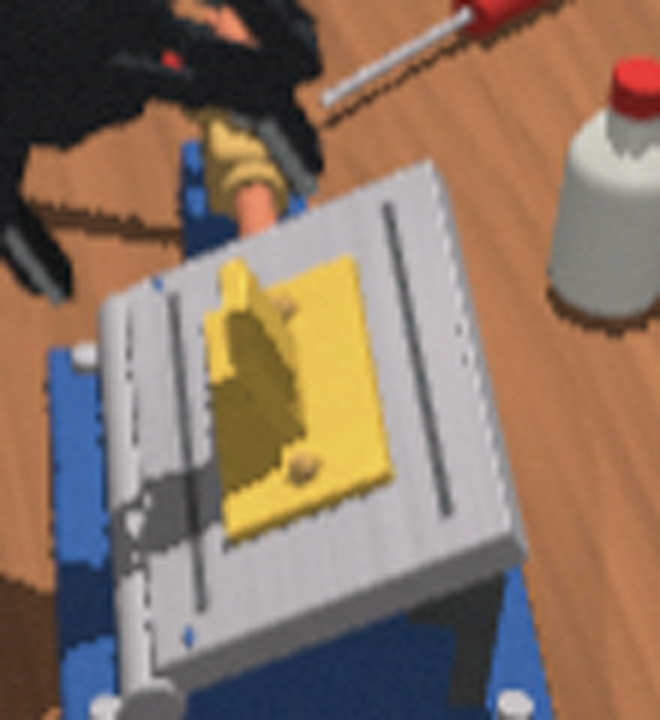

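View pics/sc14.png

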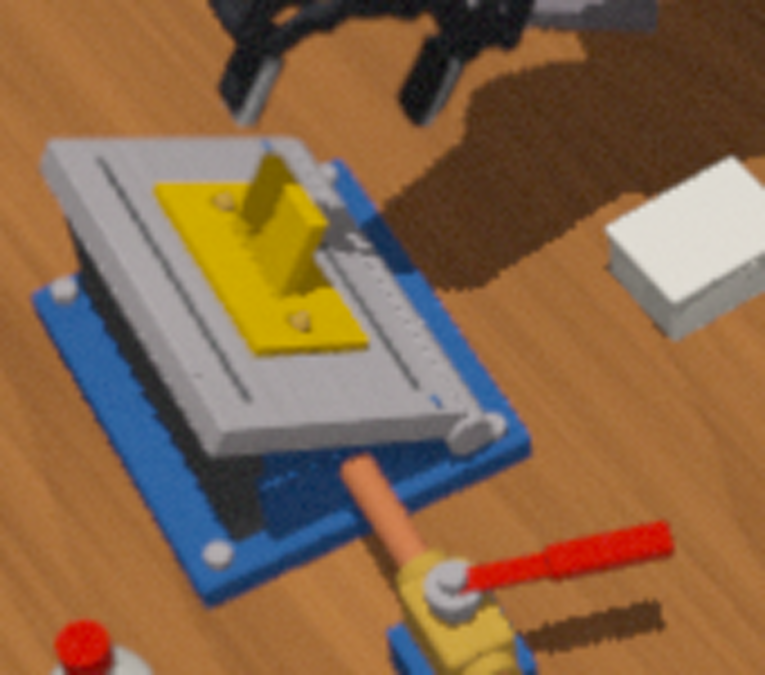

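View pics/w14.png

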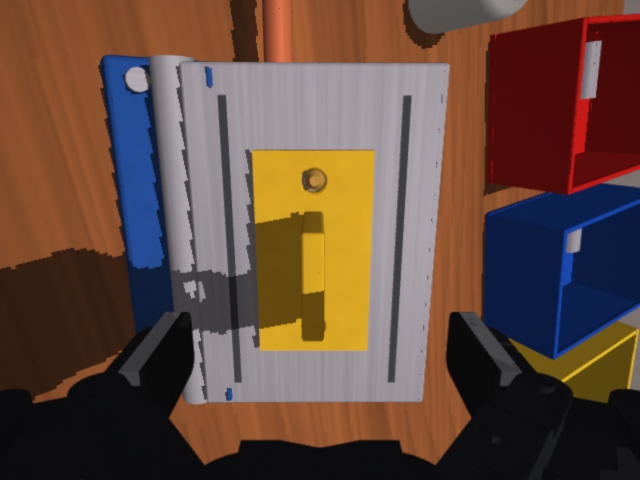

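```bash
cat >> h.py <<'E'
AX=np.array([626.4,6.5,80.])
RD=frame([0,0,-1],XH)
def fin(deg,z,rho=75): a=np.radians(deg); return np.array([AX[0]+rho*np.cos(a),AX[1]+rho*np.sin(a),z])
E
python3 - <<'E'
from h import *
from plant import bot
o=dict(bot.get_obs()); o["tcp_pos"]=o["tcp_pos"]+R.from_rotvec(o["ee_rot"]).apply([0,-50,0]);print(o["tcp_pos"])
print(fin(178,35))
plan(o,fin(180,120),RD,6)
E
```

```text
[ 558.32418558 -177.08734193  162.98192667]
[551.44568797   9.11746225  35.        ]
jaw [0.0, 0.0, 0.0, 0.0, 0.0, 0.0, 0.0, 0.0]
translation [[-0.0302, 0.0035, -0.008], [-0.0302, 0.0042, -0.0077], [-0.0302, 0.0049, -0.0073], [-0.0302, 0.0055, -0.0068], [-0.0302, 0.0061, -0.0063], [-0.0302, 0.0067, -0.0057], [0, 0, 0], [0, 0, 0]]
dr [[-0.088, -0.0, 0.0], [-0.088, -0.0, 0.0], [-0.088, -0.0, 0.0], [-0.088, -0.0, 0.0], [-0.088, -0.0, 0.0], [-0.088, -0.0, 0.0], [0, 0, 0], [0, 0, 0]]
dist 188.7 turn 30.4
```

servo_tool:
  jaw: [0, 0, 0.3, 1, 1, 1, 1, 1]
  translation:
    - [0, -0.025, 0]
    - [0, -0.03, 0]
    - [-0.025, 0.002, -0.008]
    - [-0.032, 0.004, -0.008]
    - [-0.032, 0.005, -0.007]
    - [-0.032, 0.006, -0.007]
    - [-0.03, 0.006, -0.006]
    - [-0.015, 0.003, -0.003]
  dr:
    - [0, 0, 0]
    - [0, 0, 0]
    - [-0.08, 0, 0]
    - [-0.095, 0, 0]
    - [-0.095, 0, 0]
    - [-0.095, 0, 0]
    - [-0.08, 0, 0]
    - [-0.04, 0, 0]

```text
clock: 17.5
tcp_pos: [547.6, -4.4, 125.0]
ee_rot: [-1.126, 1.283, -1.325]
contact_force: [-0.3, -0.7, -0.2]
gripper_width: -0.5
```

Run:
```python
from h import *
from plant import bot
import pickle
c=bot.capture("wrist");save("pics/w15.png",c["img"])
o=bot.get_obs();print(o["tcp_pos"],o["gripper_width"])
h=cv2.cvtColor(c["img"],cv2.COLOR_RGB2HSV); m=cv2.inRange(h,(0,170,70),(6,255,255))|cv2.inRange(h,(174,170,70),(180,255,255))
for k in cv2.findContours(m,0,2)[0]:
    if cv2.contourArea(k)>300: print(cv2.contourArea(k),[plane(c,p,80).round(1)[:2].tolist() for p in cv2.boxPoints(cv2.minAreaRect(k))])
plan(o,fin(178,35),RD,6)
```

```text
[547.83029181  -3.28268915 124.3832512 ] -0.08020176277110973
4548.0 [[536.1, 36.9], [542.9, 51.8], [627.7, 15.7], [622.4, -0.7]]
jaw [0.0, 0.0, 0.0, 0.0, 0.0, 0.0, 0.0, 0.0]
translation [[-0.0022, 0.0149, -0.0001], [-0.0022, 0.0149, -0.0], [-0.0022, 0.0149, 0.0001], [-0.0022, 0.0149, 0.0001], [-0.0021, 0.0149, 0.0002], [-0.0021, 0.0149, 0.0003], [0, 0, 0], [0, 0, 0]]
dr [[-0.004, -0.001, 0.001], [-0.004, -0.001, 0.001], [-0.004, -0.001, 0.001], [-0.004, -0.001, 0.001], [-0.004, -0.001, 0.001], [-0.004, -0.001, 0.001], [0, 0, 0], [0, 0, 0]]
dist 90.3 turn 1.6
```

View pics/w15.png

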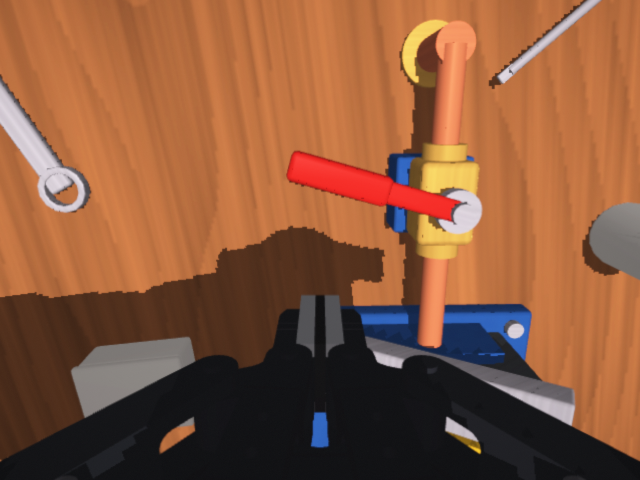

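servo_tool:
  jaw: [1, 1, 1, 1, 1, 1, 1, 1]
  translation:
    - [-0.002, 0.014, 0]
    - [-0.002, 0.018, 0]
    - [-0.002, 0.018, 0]
    - [-0.002, 0.014, 0]
    - [-0.001, 0.01, 0]
    - [0, 0.006, 0.001]
    - [0, 0.003, 0]
    - [0, 0, 0]
  dr:
    - [-0.004, 0, 0.001]
    - [-0.004, 0, 0.001]
    - [-0.004, 0, 0.001]
    - [-0.004, 0, 0.001]
    - [-0.004, 0, 0.001]
    - [-0.004, 0, 0.001]
    - [0, 0, 0]
    - [0, 0, 0]

```text
clock: 18.55
tcp_pos: [550.5, 3.3, 33.9]
ee_rot: [-1.139, 1.308, -1.308]
contact_force: [0.3, 0.7, 0.3]
gripper_width: 0.2
```

```bash
cat > cock.py <<'E'
from h import *
from plant import bot
import sys
a1,n=float(sys.argv[1]),int(sys.argv[2])
o=bot.get_obs();p=o["tcp_pos"];M=R.from_rotvec(o["ee_rot"])
a0=np.degrees(np.arctan2(p[1]-AX[1],p[0]-AX[0]))%360;r0=np.hypot(*(p-AX)[:2])
print("tcp",p.round(1),"ang",a0.round(1),"rho",r0.round(1),"F",o["contact_force"].round(1),"tilt err",np.degrees((M.inv()*RD).as_rotvec()).round(2))
prev=p
for s in np.linspace(0,1,n+1)[1:]:
    q=fin(a0+(a1-a0)*s,35,r0+(75-r0)*min(1,s*3)); print((M.inv().apply(q-prev)/1000).round(4).tolist());prev=q
E
python3 cock.py 125 8
python3 - <<'E'
from h import *
from plant import bot
c=bot.capture("scene");save("pics/sc16.png",c["img"],(230,180,350,310),5)
E
```

```text
tcp [550.5   3.3  33.9] ang 182.4 rho 75.9 F [0.3 0.7 0.3] tilt err [-0.11 -0.32 -0.14]
[-0.0095, -0.001, -0.0007]
[-0.0094, 0.0, 0.0004]
[-0.0093, 0.0, 0.0015]
[-0.0091, 0.0, 0.0024]
[-0.0087, 0.0, 0.0035]
[-0.0082, 0.0, 0.0046]
[-0.0075, 0.0, 0.0056]
[-0.0068, 0.0, 0.0065]
```

View pics/sc16.png

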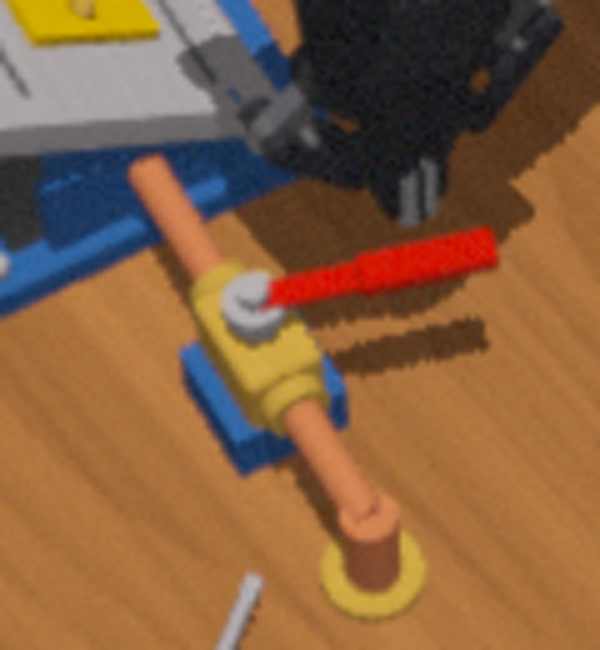

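servo_tool:
  jaw: [1, 1, 1, 1, 1, 1, 1, 1]
  translation:
    - [-0.0095, 0, 0]
    - [-0.0095, 0, 0]
    - [-0.0095, 0, 0.001]
    - [-0.009, 0, 0.002]
    - [-0.0087, 0, 0.003]
    - [-0.008, 0, 0.005]
    - [-0.0075, 0, 0.006]
    - [-0.006, 0, 0.006]
  dr:
    - [0, 0, 0]
    - [0, 0, 0]
    - [0, 0, 0]
    - [0, 0, 0]
    - [0, 0, 0]
    - [0, 0, 0]
    - [0, 0, 0]
    - [0, 0, 0]

```text
clock: 19.6
tcp_pos: [584.4, 71.2, 35.1]
ee_rot: [-1.14, 1.307, -1.31]
contact_force: [-1.8, -1.6, -0.6]
gripper_width: 0.1
```

```bash
python3 cock.py 103 8
python3 - <<'E'
from h import *
from plant import bot
c=bot.capture("scene");save("pics/sc17.png",c["img"],(230,180,350,310),5)
E
```

```text
tcp [584.4  71.2  35.1] ang 123.0 rho 77.1 F [-1.8 -1.6 -0.6] tilt err [-0.16 -0.33 -0.04]
[-0.0015, 0.0001, 0.0031]
[-0.0014, 0.0, 0.0031]
[-0.0014, 0.0, 0.003]
[-0.0017, 0.0, 0.0028]
[-0.0016, 0.0, 0.0028]
[-0.0015, 0.0, 0.0029]
[-0.0014, 0.0, 0.003]
[-0.0012, 0.0, 0.003]
```

View pics/sc17.png

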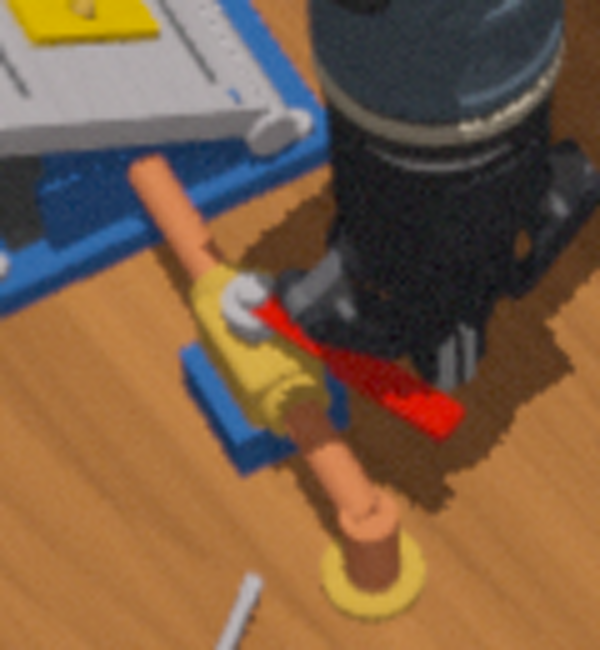

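servo_tool:
  jaw: [1, 1, 1, 1, 1, 1, 1, 1]
  translation:
    - [-0.0015, 0, 0.003]
    - [-0.0015, 0, 0.003]
    - [-0.0015, 0, 0.003]
    - [-0.0015, 0, 0.003]
    - [-0.0015, 0, 0.003]
    - [-0.0015, 0, 0.003]
    - [-0.0015, 0, 0.003]
    - [-0.001, 0, 0.002]
  dr:
    - [0, 0, 0]
    - [0, 0, 0]
    - [0, 0, 0]
    - [0, 0, 0]
    - [0, 0, 0]
    - [0, 0, 0]
    - [0, 0, 0]
    - [0, 0, 0]

```text
clock: 20.65
tcp_pos: [610.7, 80.4, 34.9]
ee_rot: [-1.139, 1.308, -1.309]
contact_force: [-2.1, -0.4, 0.7]
gripper_width: 0.4
```

```bash
python3 cock.py 96 8
python3 - <<'E'
from h import *
from plant import bot
c=bot.capture("scene");save("pics/sc18.png",c["img"],(230,180,350,310),5)
h=cv2.cvtColor(c["img"],cv2.COLOR_RGB2HSV); m=cv2.inRange(h,(0,170,50),(6,255,255))|cv2.inRange(h,(174,170,50),(180,255,255))
m[:, :268]=0;m[:,345:]=0;m[:220]=0;m[300:]=0
ys,xs=np.nonzero(m);b=cv2.boxPoints(cv2.minAreaRect(np.stack([xs,ys],1).astype(np.float32)));print([plane(c,p,82).round(0)[:2].tolist() for p in b])
E
```

```text
tcp [610.7  80.4  34.9] ang 102.0 rho 75.5 F [-2.1 -0.4  0.7] tilt err [-0.13 -0.34 -0.08]
[-0.0001, -0.0001, 0.001]
[-0.0001, 0.0, 0.001]
[-0.0002, 0.0, 0.001]
[-0.0003, 0.0, 0.0009]
[-0.0003, 0.0, 0.0009]
[-0.0003, 0.0, 0.0009]
[-0.0003, 0.0, 0.0009]
[-0.0002, 0.0, 0.0009]
[[640.0, 15.0], [621.0, 13.0], [628.0, 105.0], [646.0, 106.0]]
```

View pics/sc18.png

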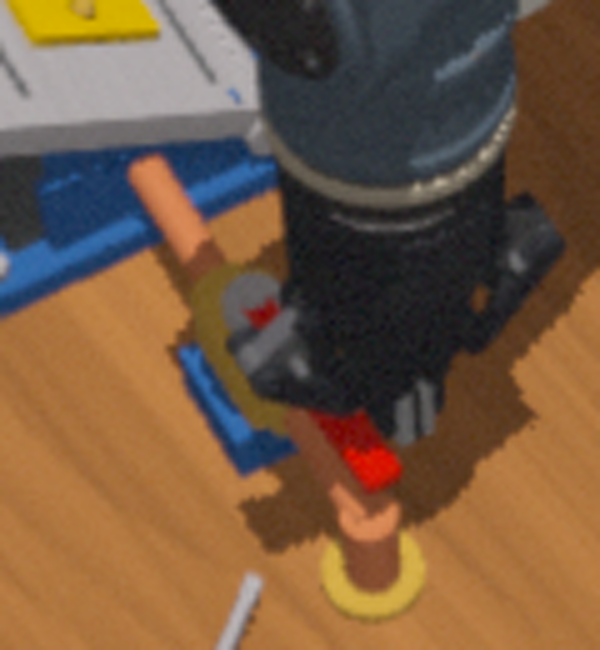

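servo_tool:
  jaw: [1, 1, 1, 1, 1, 1, 1, 1]
  translation:
    - [0, 0, 0.001]
    - [0, 0, 0.001]
    - [0, 0, 0.001]
    - [0, 0, 0.001]
    - [0, 0, 0.001]
    - [0, 0, 0.001]
    - [0, 0, 0.001]
    - [0, 0, 0.001]
  dr:
    - [0, 0, 0]
    - [0, 0, 0]
    - [0, 0, 0]
    - [0, 0, 0]
    - [0, 0, 0]
    - [0, 0, 0]
    - [0, 0, 0]
    - [0, 0, 0]

```text
clock: 21.7
tcp_pos: [614.6, 80.4, 34.8]
ee_rot: [-1.144, 1.313, -1.303]
contact_force: [-7.0, 0.3, 3.7]
gripper_width: 0.0
```

servo_tool:
  jaw: [1, 1, 1, 1, 1, 1, 1, 1]
  translation:
    - [0, 0, 0.001]
    - [0, 0, 0.001]
    - [0, 0, 0.001]
    - [0, 0, 0.001]
    - [0, 0, 0.001]
    - [0, 0, 0.001]
    - [0, 0, 0.001]
    - [0, 0, 0.001]
  dr:
    - [0, 0, 0]
    - [0, 0, 0]
    - [0, 0, 0]
    - [0, 0, 0]
    - [0, 0, 0]
    - [0, 0, 0]
    - [0, 0, 0]
    - [0, 0, 0]

```text
clock: 22.7
tcp_pos: [613.9, 80.5, 35.0]
ee_rot: [-1.155, 1.323, -1.294]
contact_force: [-6.8, 0.0, 4.3]
gripper_width: -0.2
```

```bash
python3 cock.py 96 2
python3 - <<'E'
from h import *
from plant import bot
c=bot.capture("scene");save("pics/sc19.png",c["img"],(230,180,350,310),5)
c=bot.capture("wrist");save("pics/w19.png",c["img"])
E
```

```text
tcp [613.9  80.5  35. ] ang 99.6 rho 75.0 F [-6.8  0.   4.3] tilt err [ 1.14 -0.18 -0.16]
[-0.0006, -0.0, 0.0023]
[-0.0006, -0.0, 0.0023]
```

View pics/sc19.png

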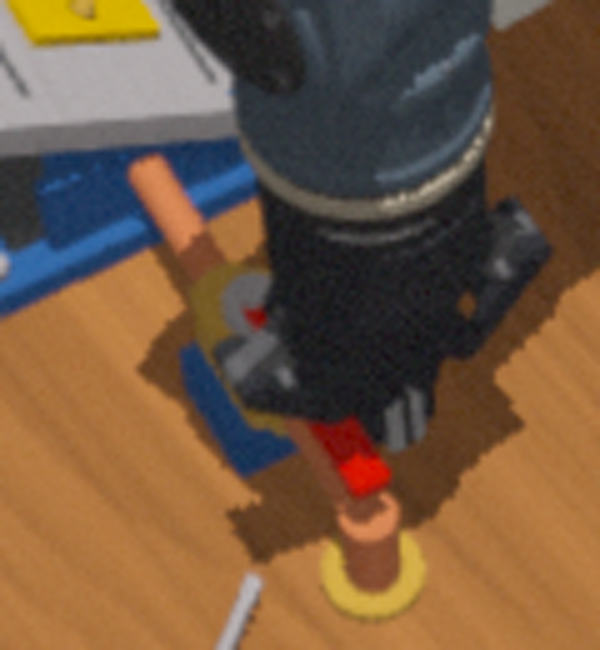

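View pics/w19.png

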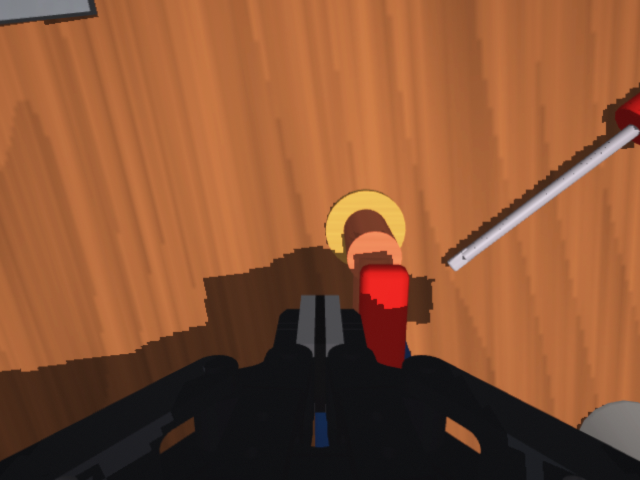

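servo_tool:
  jaw: [1, 1, 1, 1, 1, 1, 1, 1]
  translation:
    - [0, 0, -0.005]
    - [0, 0, -0.01]
    - [0, -0.005, -0.01]
    - [0, -0.02, -0.01]
    - [0.01, -0.035, -0.01]
    - [0.02, -0.035, -0.02]
    - [0.02, -0.02, -0.02]
    - [0.01, 0, -0.01]
  dr:
    - [0.005, 0, 0]
    - [0.005, 0, 0]
    - [0.005, 0, 0]
    - [0.005, 0, 0]
    - [0, 0, 0]
    - [0, 0, 0]
    - [0, 0, 0]
    - [0, 0, 0]

```text
clock: 23.8
tcp_pos: [508.4, 33.5, 159.7]
ee_rot: [-1.133, 1.298, -1.308]
contact_force: [0.1, 0.2, -0.6]
gripper_width: -0.1
```

```bash
cat > ang.py <<'E'
from h import *
from plant import bot
import sys
o=bot.get_obs();print(o["tcp_pos"].round(1),o["contact_force"].round(1))
for n in ("scene","wrist","side"):
    c=bot.capture(n);save(f"pics/{n}{sys.argv[1]}.png",c["img"])
    h=cv2.cvtColor(c["img"],cv2.COLOR_RGB2HSV); m=cv2.inRange(h,(0,170,50),(6,255,255))|cv2.inRange(h,(174,170,50),(180,255,255))
    for k in cv2.findContours(m,0,2)[0]:
        if cv2.contourArea(k)<60: continue
        b=cv2.boxPoints(cv2.minAreaRect(k));P=np.array([plane(c,p,80)[:2] for p in b]);ctr=P.mean(0)
        if np.linalg.norm(ctr-AX[:2])>120: continue
        E=[P[1]-P[0],P[2]-P[1]];e=max(E,key=np.linalg.norm); e=e if e[1]>0 else -e
        print(n,"len",np.linalg.norm(e).round(1),"ctr",ctr.round(1),"ang",np.degrees(np.arctan2(e[1],e[0])).round(1),"ctr-axis ang",np.degrees(np.arctan2(*(ctr-AX[:2])[::-1])).round(1))
print("target",np.degrees(np.arctan2(EY[1],EY[0])))
E
python3 ang.py 20
```

```text
[508.4  33.5 159.7] [ 0.1  0.2 -0.6]
scene len 91.8 ctr [635.1  58.4] ang 81.6 ctr-axis ang 80.4
wrist len 93.3 ctr [633.2  55. ] ang 82.0 ctr-axis ang 82.0
side len 83.2 ctr [636.6  66.4] ang 81.4 ctr-axis ang 80.4
target 82.55000000000001
```

View pics/scene20.png

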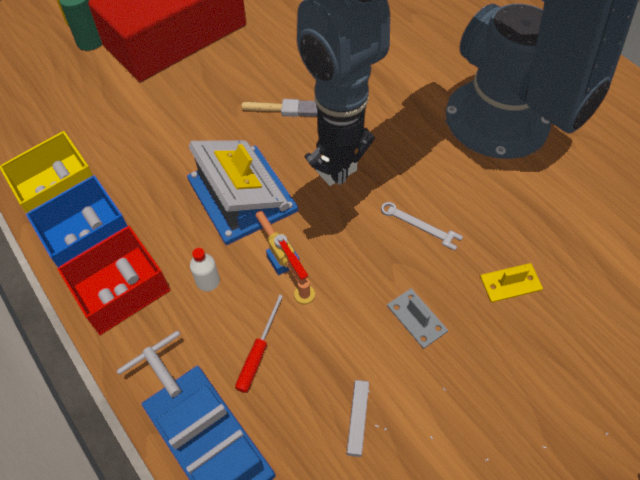

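View pics/wrist20.png

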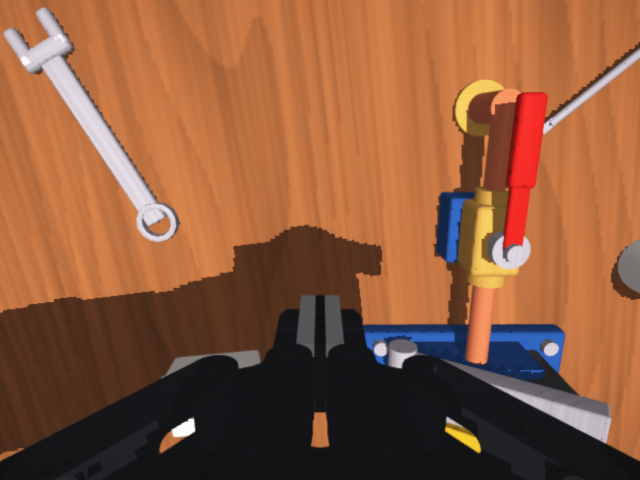

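servo_tool:
  jaw: [1, 1, 1, 1, 1, 1, 1, 1]
  translation:
    - [0, 0, 0]
    - [0, 0, 0]
    - [0, 0, 0]
    - [0, 0, 0]
    - [0, 0, 0]
    - [0, 0, 0]
    - [0, 0, 0]
    - [0, 0, 0]
  dr:
    - [0, 0, 0]
    - [0, 0, 0]
    - [0, 0, 0]
    - [0, 0, 0]
    - [0, 0, 0]
    - [0, 0, 0]
    - [0, 0, 0]
    - [0, 0, 0]

```text
clock: 24.95
tcp_pos: [508.8, 35.1, 154.1]
ee_rot: [-1.14, 1.304, -1.304]
contact_force: [-0.5, 0.2, 0.0]
gripper_width: 0.3
```

```bash
python3 ang.py 21
python3 - <<'E'
import cv2
s=cv2.imread("pics/side21.png")[200:380,210:430];cv2.imwrite("pics/side21z.png",cv2.resize(s,None,fx=3.3,fy=3.3,interpolation=2))
E
```

```text
[508.8  35.1 154.1] [-0.5  0.2  0. ]
scene len 91.6 ctr [635.2  58.5] ang 81.6 ctr-axis ang 80.4
wrist len 93.8 ctr [633.   54.9] ang 81.7 ctr-axis ang 82.3
side len 83.2 ctr [636.7  66.4] ang 81.4 ctr-axis ang 80.2
target 82.55000000000001
```

View pics/side21z.png

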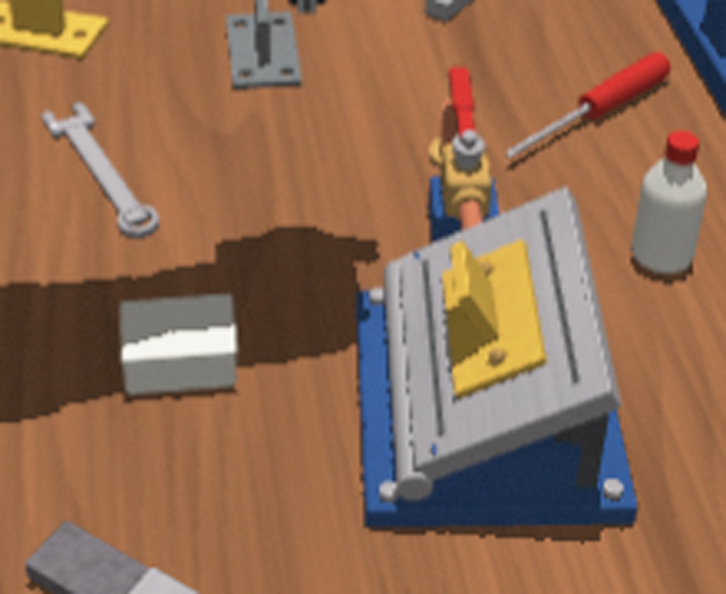

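The bracket sits flat on the face with both studs through its holes. The handle is in line with the pipe, and the arm is clear of everything.

```bash
python3 -c "
from plant import bot
print(bot.sign_off())"
```

```text
the job is handed in; nothing more can be done
None
```

The bracket is seated and released on the fixture, and the cock is open against its stop. I handed the job in at about 25 s of the 58 s allowed.

- **Bracket:** I took the leftmost yellow T-bracket and lowered it over the studs, sighting the left stud through its hole with the wrist camera. It stopped at its lowest point under a light push of about 16 N at the wrist. The last side and scene pictures show both studs through the holes and the foot flush.
- **Cock:** I pushed the handle round with the shut fingers until it would go no further, at about 7 N. It then measured 81.4–82.3 degrees, against about 82.5 degrees for in line with the pipe. That gap is within what the cameras can resolve.
- **Other things:** The last views show the arm clear, and I saw nothing else moved.

Three things did not agree or go to plan:
- **Fingertips:** They sit about 38 mm behind the reported TCP, as all three cameras show. My first close therefore shut on air just above the web without touching anything. I allowed for the offset from then on.
- **Stud position:** The wrist camera put the studs about 2 mm from where the fixed cameras had them. I lined up on the wrist view.
- **Seating height:** At the seated position my estimate still read 0.7 mm off the face. That is within the calibration error, and the force and the pictures both indicate it is home.

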